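# Unclamp the shaft and hold it up to the inspection camera

## Task

Throw the toggle clamp's handle right back so that the clamp arm swings up off the shaft, lift the shaft out of its V rests, and present its stepped end (the one away from the end stop) to the inspection camera: the shaft in line with the lens, pointing its stepped end straight at it, with that end face in the middle of the view about 11 cm from the lens. Finish while holding it there still; do not pull the shaft out from under the shut clamp, do not bump the camera, and leave the other things on the table where they are.

Things in the scene. Friction and masses are not known exactly. Their poses are not given: they have to be found in the camera images.
- clamp_handle (a joint): Toggle clamp's handle, rad: 0 shut (handle nearly upright, clamp arm across the top of the shaft), 1.23 thrown back to its stop (arm upright, clear of the shaft). Swings easily, under 3 N at the grip; let go above 1.1 it falls to the stop by itself. Shut, it is locked over centre: the shaft cannot push the arm up.
- rest: Steel shaft rest, bolted down: base plate 184 x 244 x 12 mm. Origin on the table under the shaft's axis (50 mm up); x level, from shaft to clamp; y along the shaft; z up. The shaft lies in two V cradles at y = -66 and 66 mm, each 34 mm long, up to 53 mm high, 27 mm either side of the axis. Clamp at y = 0: cheeks from x = 72 mm on, 88 mm high; the opened arm stands up from them, 175 mm high.
- handle_grip (a point): Point on the handle's black grip, a rod 15 mm thick, 106 mm from the pivot; its round end is 24 mm further out. Opening, it swings about the rest's +y axis, in an arc round clamp_pivot: away from the shaft (to the rest's +x) and down. Shut it leans 0.21 rad from upright towards the shaft; fully open 1.02 rad the other way. The frame turns with the handle (shut: as the rest's). Pinch it along y.
- clamp_pivot (a point): Centre of the handle's hinge, on the rest at x = 106, y = 0, z = 52 mm, same axes as the rest.
- shaft_center (a point): Middle of the loose shaft, on its axis: plain round steel, 31 mm thick, 200 mm long, under 1 kg, lying level in the V cradles. Its y axis runs along the shaft, towards the stepped end, the one away from the rest's end stop.
- shaft_end (a point): Centre of the shaft's stepped end face (the end with the thinner turned neck), 100 mm along +y from shaft_center, same axes.
- focus (a point): Point in the air 110 mm in front of the lens glass of the inspection camera, on the lens axis: the end face belongs here. +x of its frame points along the axis to the lens, y is level. Camera: grey box, black lens in a black ring light 68 mm across, on a magnetic stand whose column (460 mm high) stands 220 mm from here towards +x; its height and downward slant (0.12 to 0.36 rad) vary.
- elbow: Bystander: bent piece of tube lying, 36 x 76 x 20 mm, origin at the centre of its underside.
- weld_square: Bystander: flat red magnetic welding square, 85 x 85 x 17 mm, origin at the centre of its underside.
- paint_marker: Bystander: paint marker lying, 122 mm long, 17 mm thick, origin under its middle.
- bush: Bystander: short thick round bush lying, 58 mm long, 38 mm thick, origin under its middle.
- stub_pin: Bystander: small turned pin lying, 36 mm long, 25 mm thick, origin under its middle.
- spindle_cap: Bystander: stepped cap standing on its flange, 64 mm across, 55 mm high, origin at the centre of its underside.

How it is judged:
By the outcome, as a careful person would: the job done as asked, in the order asked, and still so for the second after the job is handed in, while the arm keeps its last pose, push and grip.
It also fails if it takes over 58 s, if anything falls off the work surface, if the arm or the gripper's body presses on something with over 40 N, if the wrist force passes 120 N, or if a joint passes its speed limit or range.

## Robot

A 7-joint arm with a two-finger parallel gripper is mounted at the origin on a cart in front of the work surface, level with it; the furniture and walls round the work are solid. World frame = base frame: x ahead of the robot, y to its left, z up, the work surface at z = 0. Lengths are in m, angles in rad, forces in N, time in s.
With the tool pointing down it reaches from about 0.4 to 0.875 m from the base axis. Payload 6.5 kg.
Tool frame: the origin (TCP) lies at the very end of the fingers, on their centre line; the grasp point (between the pads) lies 19 mm behind it (grip_point_offset is the distance from the TCP to the grasp point, in m); z points along the fingers, x is the direction in which the jaws open and shut, and the axes are right-handed (so a half turn about z gives the same grasp; the last joint's range is limited). The gripper opens to 85 mm and grips with 20 to 120 N. Pads are 22 mm wide; open, the fingers measure 114 mm over their backs; the gripper's body (76 mm by 85 mm) begins 54 mm behind the grasp point. The pads swing forward as they close: fully open they stand 13 mm farther back than shut.
Start: joints at [1.119, 0.536, -0.004, 1.538, 0.003, 1.067, -0.071], TCP at [0.245, -0.602, 0.231] pointing down, gripper open.
Joint ranges: [-2.7, 2.7], [-0.37, 2.16], [-1.27, 1.26], [0.24, 2.4], [-1.31, 4.45], [0.19, 1.91], [-2.76, 2.76]. Speed limits (rad/s): [2.39, 2.39, 3.14, 3.14, 3.14, 3.14, 3.14].

## Interface

Orientations are given as a rotation vector (axis times angle).
In Python, from plant import get_obs, capture, sign_off, grip_point_offset gives the robot as it stands.
- The arm moves only by the shell command python3 -m pendant 'ROWS' [OPENING] [FORCE]. ROWS is a JSON object of lists of equal length, an entry for each row: "translation": the shift along the tool's x, y, z in m, a list of three; "spin": the turn about the tool's z in degrees. In form: {"translation": [[tx, ty, tz], ...], "spin": [spin, ...]}. A call has 1 to 8 rows; each row is the pose to reach, as a shift and turn from the pose commanded when the call began, along the tool's axes at that moment; what a row does not reach only later rows make up. A row lasts 1/12 s, in which the tool goes at most 41.7 mm and 7.16 degrees, less where a joint would pass 70% of its speed; a pose out of reach is approached as far as the arm can. A call with a gripper value outside its range is refused whole. OPENING is the finger opening in m, from 0 to 0.0854, set as the call begins (- or left out, the last holds). The fingers move at their own pace and stop on an object; FORCE is the grip in N (left out, the last holds). Time passes only in rows, so rows that repeat a pose let the fingers close. It gives the time, the measured TCP pose, the force and the opening at its end, in the units of the state.
- get_obs(): the state, without advancing time (a new reading comes with each control period).
- capture(name): name is "scene" or "side" or "wrist"; returns a dict with "img" (384x512x3 uint8, red, green, blue), "K" (3x3 intrinsics, pixels), "k1" (the pictures are not rectified: a ray, as slopes to the right and down, at radius r is drawn at 1 + k1 r^2 times it, then the intrinsics apply), "extrinsics" (4x4, takes a point from world to camera coordinates); the wrist camera has in their place "hand_eye" (4x4, takes a point from camera to tool coordinates, whose origin is the TCP and whose axes are the tool frame's). Camera axes: x right, y down, z forward; pixel columns grow to the right and rows downward; lengths in m; the calibration is good to about 2 mm. A picture is of the moment at which its call begins: read the wrist's pose just before it. There is no depth.
- sign_off(): hands the job in, once; it reports no verdict.
The state is a dict: "time": time; "joint_positions": joint angles; "qd": joint speeds; "effort": joint torques, N m; "position": TCP position; "orientation": TCP orientation; "contact_force": force on the tool from outside, world axes, zero at the start; "torque": the same for the moment, N m; "width": opening from 0.0 (shut) to 1.0 (fully open).
Only numpy, scipy, OpenCV 4.12 (cv2) and the standard library are available. Lean on these libraries where they do the work, as an engineer would, in place of code of your own. Each camera call takes 0.05 s, during which the arm holds its last target.

## Working session

There is one attempt and no reset: what is moved stays moved. The work goes in short steps, Python scripts to look and compute and a shell command to move; the robot and the scene stay as the last step left them, time stands still between calls to the robot, and variables do not carry over. Pictures are saved under pics/ and viewed, and the job is handed in when it is done.

```bash
mkdir -p pics; ls; cat > h.py <<'E'
import numpy as np, cv2, sys
from scipy.spatial.transform import Rotation as R
from plant import get_obs, capture, grip_point_offset
def save(name,out):
    o=get_obs(); c=capture(name)
    cv2.imwrite(f'pics/{out}.png',cv2.cvtColor(c['img'],cv2.COLOR_RGB2BGR))
    T=np.eye(4)
    if name=='wrist':
        W=np.eye(4); W[:3,:3]=R.from_rotvec(o['orientation']).as_matrix(); W[:3,3]=o['position']
        T=W@c['hand_eye']
    else: T=np.linalg.inv(c['extrinsics'])
    np.savez(f'pics/{out}.npz',img=c['img'],K=c['K'],k1=c['k1'],T=T)
    return c
def ray(n,u,v):
    d=np.load(f'pics/{n}.npz'); K=d['K'];k1=float(d['k1'])
    x,y=cv2.undistortPoints(np.array([[[u,v]]],float),K,np.array([k1,0,0,0,0]))[0,0]
    T=d['T']; r=T[:3,:3]@np.array([x,y,1.]); return T[:3,3],r/np.linalg.norm(r)
def onz(n,u,v,z):
    o,r=ray(n,u,v); return o+r*(z-o[2])/r[2]
def tri(*obs):
    A=0;b=0;L=[]
    for n,u,v in obs:
        o,r=ray(n,u,v);P=np.eye(3)-np.outer(r,r);A=A+P;b=b+P@o;L.append((o,r))
    p=np.linalg.solve(A,b)
    return p,[np.linalg.norm((np.eye(3)-np.outer(r,r))@(p-o)) for o,r in L]
def proj(n,p):
    d=np.load(f'pics/{n}.npz');T=np.linalg.inv(d['T'])
    q,_=cv2.projectPoints(np.array([p],float),cv2.Rodrigues(T[:3,:3])[0],T[:3,3],d['K'],np.array([float(d['k1']),0,0,0,0]))
    return q[0,0]
E
python3 - <<'E'
from h import *
for n in ['scene','side','wrist']:
    c=save(n,n+'0'); print(n,c['K'].tolist(),c['k1'],np.load(f'pics/{n}0.npz')['T'].round(3).tolist())
print(get_obs(),grip_point_offset)
E
```

```text
pics
scene [[454.01453502409504, 0.0, 255.91717255800486], [0.0, 454.01453502409504, 195.5843221213719], [0.0, 0.0, 1.0]] -0.020651507283927107 [[-0.54, 0.609, -0.58, 1.297], [0.842, 0.386, -0.378, 0.152], [-0.006, -0.693, -0.721, 1.114], [0.0, 0.0, 0.0, 1.0]]
side [[404.1432570622557, 0.0, 256.93140226124524], [0.0, 404.1432570622557, 191.98181665969614], [0.0, 0.0, 1.0]] -0.07533403192397997 [[0.994, -0.045, 0.097, 0.456], [-0.106, -0.571, 0.814, -1.018], [0.019, -0.819, -0.573, 0.672], [0.0, 0.0, 0.0, 1.0]]
wrist [[331.15051364792635, 0.0, 257.6657078672944], [0.0, 331.15051364792635, 188.5873934118492], [0.0, 0.0, 1.0]] 0.030250210855603987 [[0.376, -0.895, -0.241, 0.305], [-0.927, -0.364, -0.093, -0.577], [-0.004, 0.259, -0.966, 0.373], [0.0, 0.0, 0.0, 1.0]]
{'time': 0.15, 'joint_positions': array([ 1.11882475,  0.53702137, -0.00442063,  1.53857613,  0.0025953 ,
        1.06730325, -0.07118801]), 'qd': array([-1.01111239e-03, -2.05336844e-03, -4.33678440e-04, -3.18516626e-03,
        8.31851963e-04, -1.08785353e-03, -2.49660719e-05]), 'effort': array([ 1.41196051e-03, -5.83786833e+01,  1.04969356e+00, -2.59347779e+01,
        1.25167222e-02,  6.54385702e-03,  1.36770578e-05]), 'position': array([ 0.24439257, -0.60181602,  0.23062289]), 'orientation': array([-2.60560389e+00,  1.75396973e+00,  1.78159885e-03]), 'contact_force': array([ 0.55348987, -0.33753998,  0.39255772]), 'torque': array([-0.04008943, -0.01573312,  0.00416755]), 'width': 0.999285402858113} 0.0187
```

View pics/scene0.png

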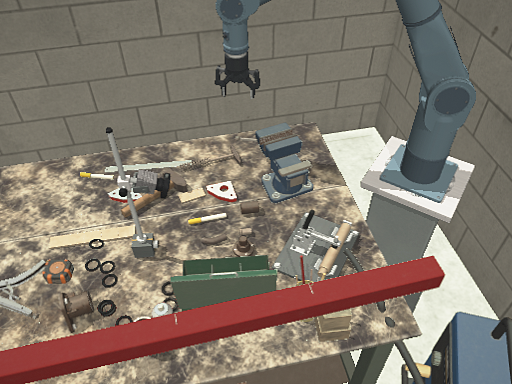

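View pics/side0.png

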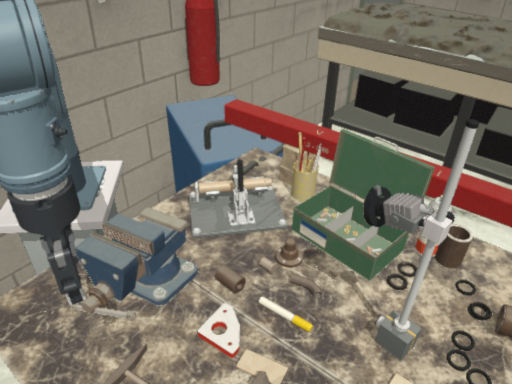

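View pics/wrist0.png

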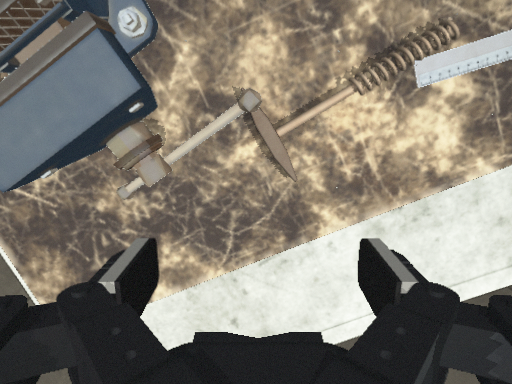

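```bash
python3 - <<'E'
import cv2
a=cv2.imread('pics/side0.png');b=cv2.imread('pics/scene0.png')
cv2.imwrite('pics/s1.png',cv2.resize(a[150:250,180:300],None,fx=6,fy=6,interpolation=cv2.INTER_CUBIC))
cv2.imwrite('pics/s2.png',cv2.resize(a[110:360,300:480],None,fx=4.4,fy=2.4*4.4/2.4*0.545,interpolation=cv2.INTER_CUBIC) if 0 else cv2.resize(a[110:360,330:500],None,fx=2.4,fy=2.4,interpolation=cv2.INTER_CUBIC))
cv2.imwrite('pics/s3.png',cv2.resize(b[195:310,260:380],None,fx=5,fy=5,interpolation=cv2.INTER_CUBIC))
cv2.imwrite('pics/s4.png',cv2.resize(b[120:270,90:220],None,fx=4,fy=4,interpolation=cv2.INTER_CUBIC))
E
```

```text
(no output)
```

View pics/s1.png

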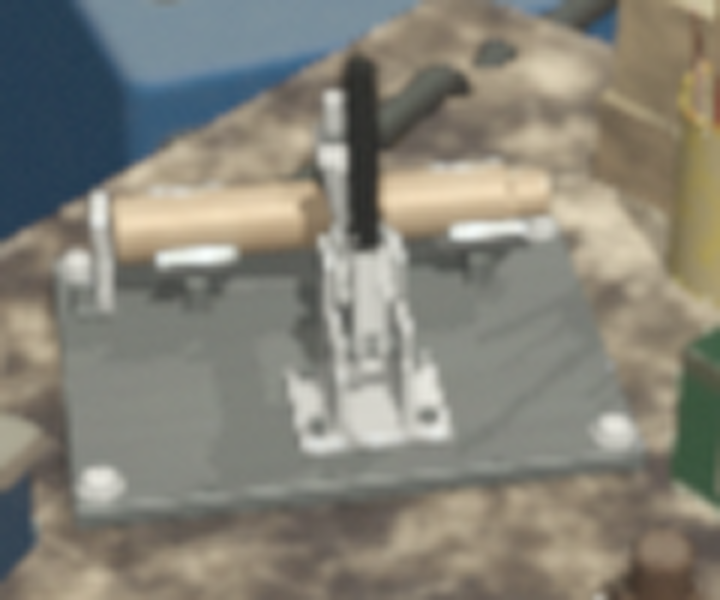

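View pics/s2.png

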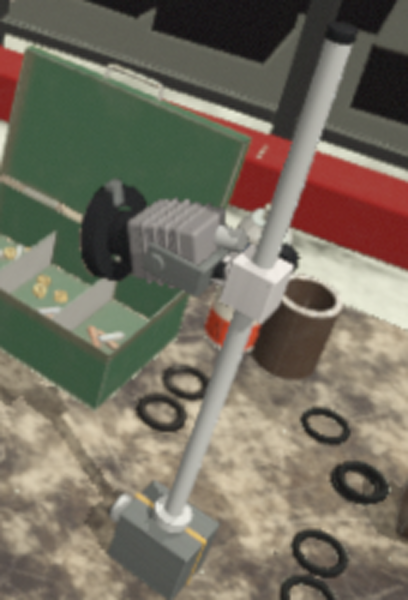

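View pics/s3.png

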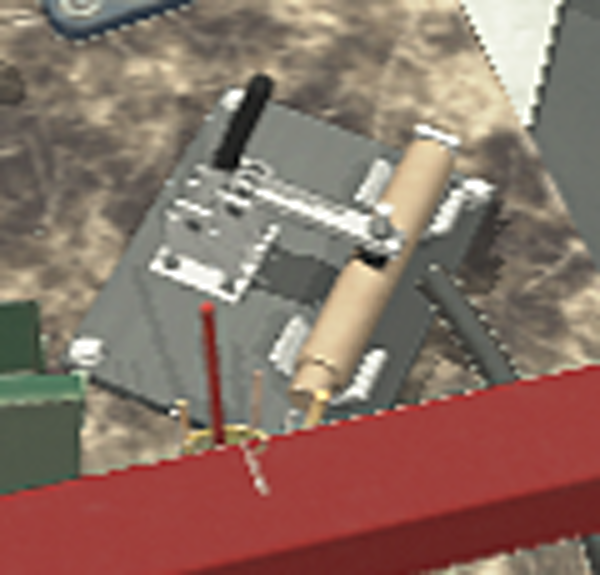

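View pics/s4.png

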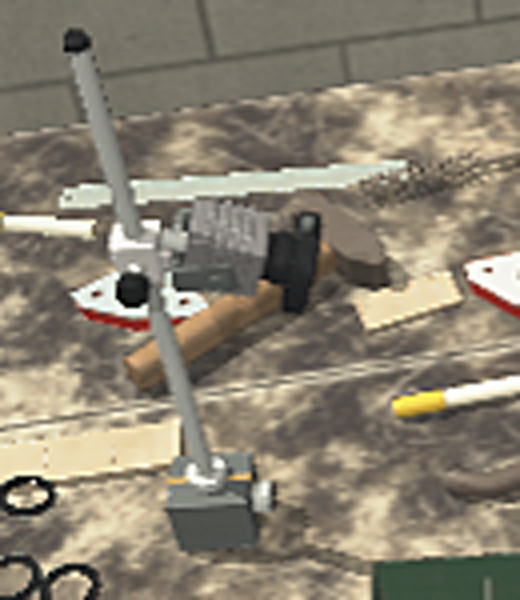

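```bash
python3 - <<'E'
from h import *
S=lambda x,y:('scene0',260+x/5,195+y/5)
D=lambda x,y:('side0',180+x/6,150+y/6)
b={'stopfar':[S(480,187),D(75,262)],'stopnear':[S(235,98),D(100,487)],'endnear':[S(85,352),D(614,430)],'endfar':[D(540,232)]}
for k,v in b.items():
    print(k,[onz(*q,0.018).round(4) for q in v], tri(*v) if len(v)>1 else '')
print('shaft stop end',tri(S(434,135),D(112,225)));print('shaft stepped end',tri(S(315,385),D(545,190)))
print('grip end',tri(S(262,80),D(360,60)), 'grip base',tri(S(226,163),D(362,245)))
C=lambda x,y:('side0',330+x/2.4,110+y/2.4)
F=lambda x,y:('scene0',90+x/4,120+y/4)
print('coltop',tri(C(340,33),F(75,40)),'colbot',tri(C(173,515),F(208,470)),'ring',tri(C(108,232),F(300,262)))
print('clampblock',tri(C(257,290),F(135,250)))
print('colbase onz',onz(*C(173,515),.055),onz(*F(208,470),.055))
E
```

```text
stopfar [array([ 0.3825, -0.0742,  0.018 ]), array([ 0.3864, -0.0832,  0.018 ])] (array([ 0.38365032, -0.07544104,  0.01498467]), [np.float64(0.002981810829828849), np.float64(0.002981810829828939)])
stopnear [array([ 0.3988, -0.2375,  0.018 ]), array([ 0.4004, -0.2458,  0.018 ])] (array([ 0.39833042, -0.23923682,  0.01425241]), [np.float64(0.0021637148688905374), np.float64(0.002163714868890461)])
endnear [array([ 0.62  , -0.2176,  0.018 ]), array([ 0.618 , -0.2265,  0.018 ])] (array([ 0.61827853, -0.21964251,  0.01323033]), [np.float64(0.0011744462570577028), np.float64(0.0011744462570576991)])
endfar [array([ 0.6061, -0.0758,  0.018 ])] 
shaft stop end (array([ 0.40169985, -0.10737205,  0.05912663]), [np.float64(0.006066838762259115), np.float64(0.0060668387622592876)])
shaft stepped end (array([ 0.60012255, -0.08783862,  0.05459999]), [np.float64(0.006442961324726051), np.float64(0.006442961324726108)])
grip end (array([ 0.51204008, -0.17511076,  0.1767975 ]), [np.float64(0.002271030142557742), np.float64(0.002271030142557584)]) grip base (array([ 0.51196031, -0.19053292,  0.09618675]), [np.float64(0.001479167182619117), np.float64(0.0014791671826193064)])
coltop (array([ 0.77800223, -0.59248647,  0.46225819]), [np.float64(1.0916919898213194e-05), np.float64(1.0916919898448675e-05)]) colbot (array([ 0.7778191 , -0.59259708,  0.06182095]), [np.float64(0.002449654975196434), np.float64(0.0024496549751963624)]) ring (array([ 0.71617634, -0.51007817,  0.27267193]), [np.float64(0.0012439451051018788), np.float64(0.0012439451051018163)])
clampblock (array([ 0.77817742, -0.59629914,  0.28911735]), [np.float64(0.0005167409756665955), np.float64(0.0005167409756664235)])
colbase onz [ 0.7834402  -0.58927028  0.055     ] [ 0.77248346 -0.59593877  0.055     ]
```

```bash
cat >> h.py <<'E'
def to(p=None,yaw_x=None):
    """shift/spin in tool axes from measured pose so that TCP at p, tool x along yaw_x (deg, mod 180)"""
    o=get_obs();M=R.from_rotvec(o['orientation']).as_matrix()
    a=np.degrees(np.arctan2(M[1,0],M[0,0]))
    print('t',round(o['time'],2),'pos',o['position'].round(4),'xyaw',a.round(2),'tilt',np.degrees(np.arccos(-M[2,2])).round(2),'F',o['contact_force'].round(1),'w',round(o['width']*.0854,4),'q7',o['joint_positions'].round(2))
    if p is not None: print(' shift mm',(M.T@(np.array(p)-o['position'])*1000).round(1))
    if yaw_x is not None:
        s=-(yaw_x-a); print(' spin',(s+90)%180-90)
def rest(x,y,z,O=(0.503,-0.097),yaw=0.092):
    c,s=np.cos(yaw),np.sin(yaw); ex=np.array([s,-c]);ey=np.array([c,s])
    return np.r_[np.array(O)+ex*x+ey*y,z]
E
python3 - <<'E'
from h import *
# plane check for beam & vise heights, camera tilt
p=rest(.084,0,.30);print(p); to(p,5.3)
C=lambda x,y:('side0',330+x/2.4,110+y/2.4)
F=lambda x,y:('scene0',90+x/4,120+y/4)
print(proj('scene0',rest(.084,0,.156)),proj('side0',rest(.084,0,.156)))
# vise: top
print('vise top', tri(('side0',147,210),('scene0',263,135)))
E
python3 - <<'E'
import cv2
a=cv2.imread('pics/side0.png');b=cv2.imread('pics/scene0.png')
cv2.imwrite('pics/s5.png',cv2.resize(a[165:260,355:460],None,fx=6,fy=6,interpolation=cv2.INTER_CUBIC))
cv2.imwrite('pics/s6.png',cv2.resize(b[155:215,105:185],None,fx=8,fy=8,interpolation=cv2.INTER_CUBIC))
E
```

```text
[ 0.5107171  -0.18064476  0.3       ]
t 0.15 pos [ 0.2444 -0.6018  0.2306] xyaw -67.89 tilt 0.07 F [ 0.6 -0.3  0.4] w 0.0853 q7 [ 1.12  0.54 -0.    1.54  0.    1.07 -0.07]
 shift mm [-290.1 -405.2  -69. ]
 spin -73.19316683264579
[309.66209172 215.43014544] [238.91652786 167.99725495]
vise top (array([ 0.33708976, -0.43658217,  0.22602187]), [np.float64(0.010112050723340081), np.float64(0.010112050723340139)])
```

View pics/s5.png

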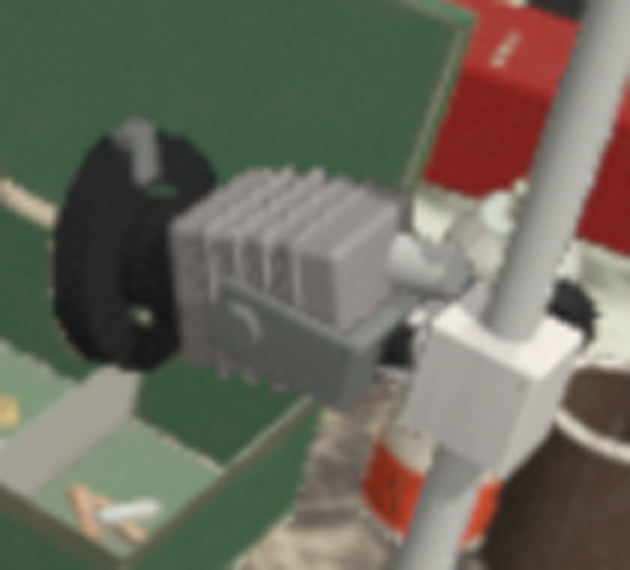

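View pics/s6.png

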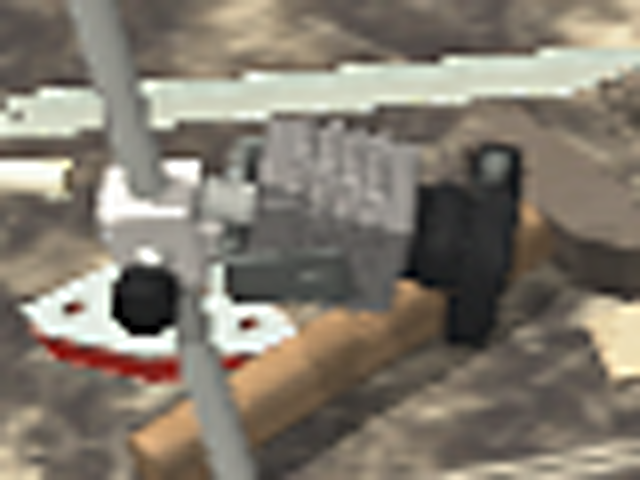

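```bash
python3 - <<'E'
from h import *
to((0.55,-0.52,.40),-20)
E
```

```text
t 0.15 pos [ 0.2444 -0.6018  0.2306] xyaw -67.89 tilt 0.07 F [ 0.6 -0.3  0.4] w 0.0853 q7 [ 1.12  0.54 -0.    1.54  0.    1.07 -0.07]
 shift mm [  39.  -313.9 -169.5]
 spin -47.89316683264579
```

```bash
python3 -m pendant '{"translation": [[0,-10,-20],[0,-10,-60],[0,-20,-100],[0,-40,-135],[5,-80,-150],[10,-120,-160],[15,-160,-165],[20,-195,-170]], "spin": [-5,-12,-19,-26,-33,-40,-45,-48]}' 2>&1 | head -5
```

```text
time: 0.82
position: [0.3872, -0.5542, 0.5202]
orientation: [3.094, -0.539, 0.001]
contact_force: [0.3, -1.7, -0.1]
width: 0.998
```

I wrote millimetres where metres were needed. The per-row limit clamped the move to free air, so nothing was touched. From here on I write metres.

```bash
python3 - <<'E'
from h import *
to((0.55,-0.50,.42),-20)
E
```

```text
t 0.82 pos [ 0.3872 -0.5542  0.5202] xyaw -19.76 tilt 0.1 F [ 0.3 -1.7 -0.1] w 0.0852 q7 [ 0.99  0.49 -0.19  0.95  0.09  1.71  0.5 ]
 shift mm [ 134.8 -106.1  100.2]
 spin 0.23871138187375607
```

```bash
python3 -m pendant '{"translation": [[0.02,-0.016,0.015],[0.045,-0.035,0.034],[0.07,-0.055,0.052],[0.095,-0.075,0.071],[0.12,-0.094,0.089],[0.135,-0.106,0.1],[0.135,-0.106,0.1]], "spin": [0,0,0,0,0,0,0]}' 2>&1 | head -5
python3 - <<'E'
from h import *
save('wrist','w1');to()
E
```

```text
time: 1.4
position: [0.5542, -0.4959, 0.4126]
orientation: [-3.09, 0.531, 0.007]
contact_force: [-0.4, 0.1, 0.5]
width: 0.995
t 1.45 pos [ 0.5519 -0.4984  0.4149] xyaw -19.67 tilt 0.25 F [-0.1 -1.   0.5] w 0.0854 q7 [ 0.78  0.64 -0.21  0.94  0.12  1.57  0.26]
```

View pics/w1.png

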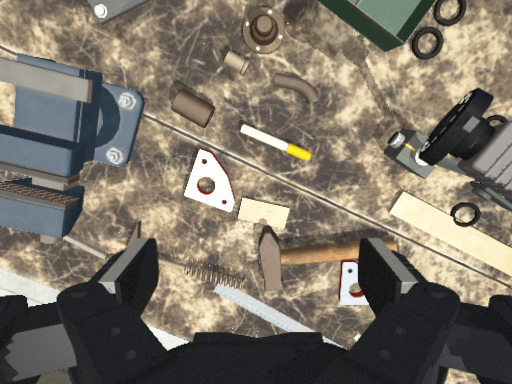

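```bash
python3 -m pendant '{"translation": [[0.03,-0.01,0],[0.06,-0.03,0],[0.06,-0.03,0],[0.06,-0.03,0]], "spin": [0,0,0,0]}' 2>&1 | head -2
python3 - <<'E'
from h import *
save('wrist','w2');to()
a=cv2.imread('pics/w2.png');b=cv2.imread('pics/w1.png')
cv2.imwrite('pics/w2c.png',cv2.resize(a[60:230,330:512],None,fx=3.4,fy=3.4,interpolation=cv2.INTER_CUBIC))
cv2.imwrite('pics/w1c.png',cv2.resize(b[60:230,330:512],None,fx=3.4,fy=3.4,interpolation=cv2.INTER_CUBIC))
E
```

```text
time: 1.78
position: [0.6177, -0.4926, 0.4171]
t 1.83 pos [ 0.6163 -0.4939  0.4182] xyaw -19.96 tilt 0.09 F [-0.  -0.5 -0.1] w 0.0855 q7 [ 0.69  0.76 -0.2   0.73  0.14  1.66  0.21]
```

View pics/w2c.png

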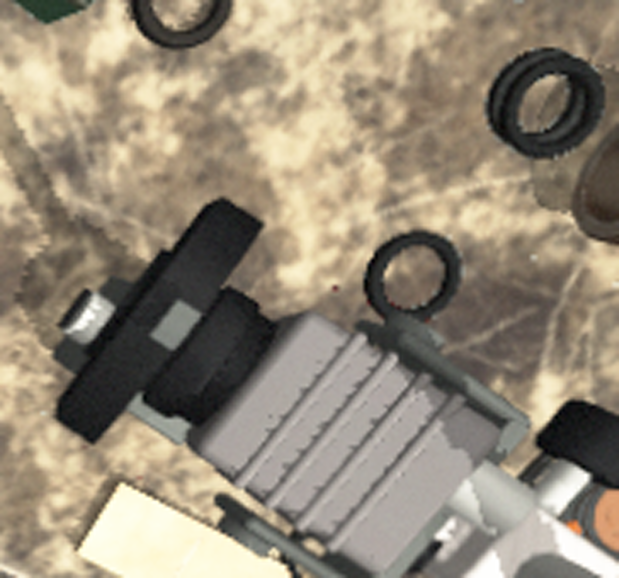

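View pics/w1c.png

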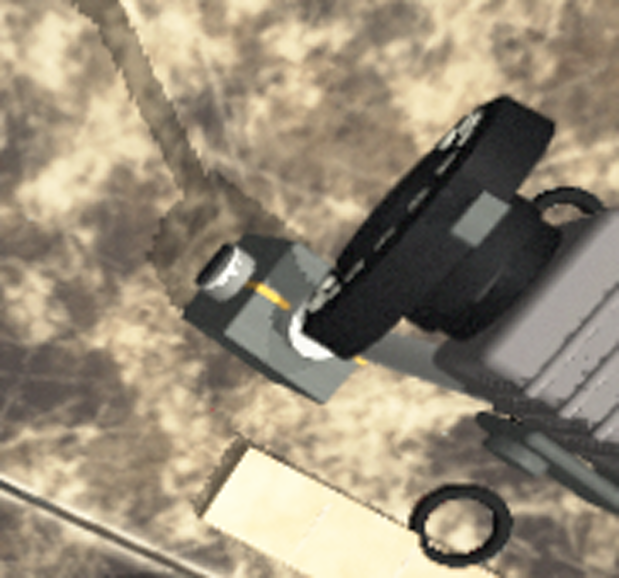

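```bash
python3 - <<'E'
from h import *
W2=lambda x,y:('w2',330+x/3.4,60+y/3.4)
W1=lambda x,y:('w1',330+x/3.4,60+y/3.4)
def ax(p,q):
    n=np.cross(ray(*W2(*p))[1],ray(*W2(*q))[1]);n/=np.linalg.norm(n)
    if n[0]<0:n=-n
    return n,np.degrees(np.arctan2(n[1],n[0])),np.arcsin(-n[2])
for p,q in [((212,200),(57,413)),((262,225),(93,442)),((237,212),(75,428))]: print(ax(p,q))
# triangulate small gray tab on ring top (180,322 in w2;(480,220) in w1), with scene s6(497,163), side s5 (140,145)
S6=lambda x,y:('scene0',105+x/8,155+y/8); S5=lambda x,y:('side0',355+x/6,165+y/6)
print('tab',tri(W2(180,322),W1(480,220),S6(497,163)),tri(W2(180,322),W1(480,220)))
print('tab4',tri(W2(180,322),W1(480,220),S6(497,163),S5(143,145)))
# ring front-rim ends from w1 & w2: level extremes
print('endA',tri(W2(212,200),W1(495,98)),'endB',tri(W2(57,413),W1(305,318)))
print('endA rear',tri(W2(262,225),W1(553,128)),'endB rear',tri(W2(93,442),W1(347,357)))
print('col',tri(('w1',330+310/3.4,60+335/3.4),('side0',330+173/2.4,110+515/2.4),('scene0',90+208/4,120+470/4)))
E
```

```text
(array([ 0.57709478, -0.74300355,  0.33897986]), np.float64(-52.163324094800934), np.float64(-0.34583234550549824))
(array([ 0.55031509, -0.74554324,  0.37592364]), np.float64(-53.56749169384747), np.float64(-0.3853933226136781))
(array([ 0.56529063, -0.7432784 ,  0.35774812]), np.float64(-52.745672623380216), np.float64(-0.3658552969775738))
tab (array([ 0.71317554, -0.50024638,  0.3113923 ]), [np.float64(0.0009630986129547035), np.float64(0.0007924593282501027), np.float64(0.0006237671218956487)]) (array([ 0.71616526, -0.5022799 ,  0.30485327]), [np.float64(0.00023005270111575878), np.float64(0.0002300527011158835)])
tab4 (array([ 0.71462697, -0.50253481,  0.30702959]), [np.float64(0.001391667149105579), np.float64(0.0007007502087446562), np.float64(0.004121791007102052), np.float64(0.003939436789289256)])
endA (array([ 0.73807229, -0.48274301,  0.27998405]), [np.float64(7.47242671945138e-05), np.float64(7.472426719447909e-05)]) endB (array([ 0.6894644 , -0.52151225,  0.27427665]), [np.float64(0.0013064051740795792), np.float64(0.0013064051740795206)])
endA rear (array([ 0.74627427, -0.49229968,  0.28441964]), [np.float64(0.0006646638186837887), np.float64(0.0006646638186840455)]) endB rear (array([ 0.69584194, -0.53261721,  0.27652216]), [np.float64(0.00013546626451177877), np.float64(0.0001354662645117303)])
col (array([ 0.77693524, -0.5927471 ,  0.06109985]), [np.float64(0.0015923095167407917), np.float64(0.003230032097963873), np.float64(0.0018127948040543218)])
```

```bash
python3 - <<'E'
from h import *
to((0.57,-0.42,.37),-53)
E
```

```text
t 1.83 pos [ 0.6163 -0.4939  0.4182] xyaw -19.96 tilt 0.09 F [-0.  -0.5 -0.1] w 0.0855 q7 [ 0.69  0.76 -0.2   0.73  0.14  1.66  0.21]
 shift mm [-68.7 -53.7  48.1]
 spin 33.038937402462295
```

```bash
python3 -m pendant '{"translation": [[-0.025,-0.015,0.005],[-0.05,-0.035,0.02],[-0.069,-0.054,0.048],[-0.069,-0.054,0.048],[-0.069,-0.054,0.048],[-0.069,-0.054,0.048],[-0.069,-0.054,0.048]], "spin": [7,14,21,28,33,33,33]}' 2>&1 | head -2
python3 - <<'E'
from h import *
save('wrist','w3');to()
a=cv2.imread('pics/w3.png')
cv2.imwrite('pics/w3c.png',cv2.resize(a[80:280,330:512],None,fx=3,fy=3,interpolation=cv2.INTER_CUBIC))
E
```

```text
time: 2.42
position: [0.5693, -0.4203, 0.3716]
t 2.47 pos [ 0.5698 -0.4202  0.3715] xyaw -52.86 tilt 0.18 F [-0.9 -0.9 -0.6] w 0.0853 q7 [ 0.64  0.56 -0.12  1.17  0.07  1.41 -0.39]
```

View pics/w3.png

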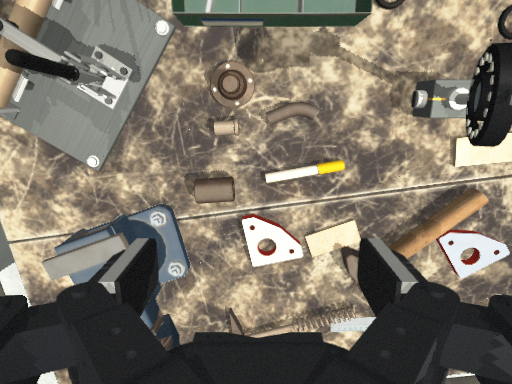

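View pics/w3c.png

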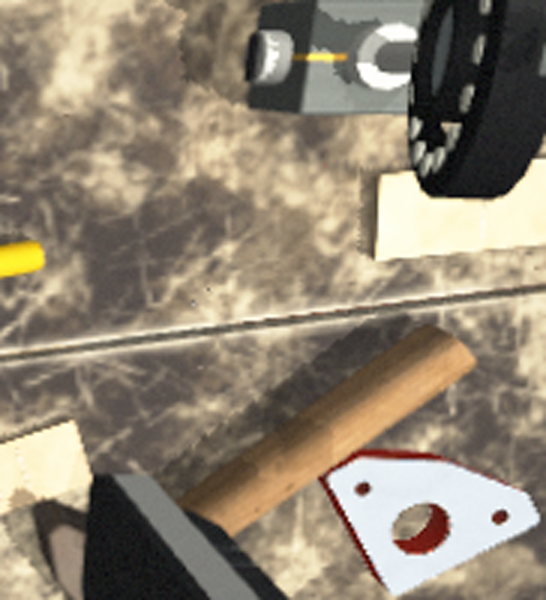

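```bash
python3 - <<'E'
from h import *
a=cv2.imread('pics/w3.png')
cv2.imwrite('pics/w3d.png',cv2.resize(a[36:156,452:512],None,fx=5,fy=5,interpolation=cv2.INTER_CUBIC))
E
```

```text
(no output)
```

View pics/w3d.png

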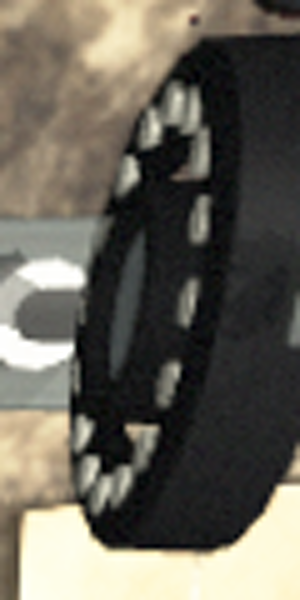

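```bash
python3 - <<'E'
from h import *
from scipy.optimize import least_squares
W3=lambda x,y:ray('w3',452+x/5,36+y/5)
W1=lambda x,y:ray('w1',330+x/3.4,60+y/3.4)
W2=lambda x,y:ray('w2',330+x/3.4,60+y/3.4)
A=[W3(*p) for p in [(207,40),(175,75),(140,125),(100,215),(80,300),(72,380),(72,440),(80,490),(105,545),(240,130),(240,200),(231,260),(213,340),(190,420),(160,490),(130,535)]]
L=[W3(*p) for p in [(178,100),(150,128),(127,172),(200,155),(203,218),(188,300),(170,380),(148,440),(120,485),(100,492),(88,470),(80,432)]]
B=[W1(*p) for p in [(495,98),(440,140),(395,190),(355,245),(325,285),(305,318)]]
def run(sets,x0=(.714,-.502,.28,-.92,.3,.027)):
    def res(x):
        c=x[:3];n=np.array([np.cos(x[3])*np.cos(x[4]),np.sin(x[3])*np.cos(x[4]),np.sin(x[4])])
        out=[]
        for S,Rr in sets:
            for o,r in S:
                p=o+r*((c-o)@n)/(r@n); out.append((np.linalg.norm(p-c)-(Rr if Rr else x[5]))*abs(r@n)**.5)
        return np.array(out)*1000
    s=least_squares(res,x0,loss='soft_l1'); x=s.x
    print(x[:3].round(4),'yaw',np.degrees(x[3]).round(2),'tilt',x[4].round(3),'rLED',x[5].round(4),'rms',np.sqrt((s.fun**2).mean()).round(2))
run([(A,.034)]);run([(A,.034),(L,0)]);run([(A,.034),(B,.034),(L,0)]);run([(L,.027)])
o,r=W3(127,305)
c=np.array([.713,-.502,.28]);print('lens ray near c',o+r*((c-o)@r))
E
```

```text
[ 0.7207 -0.5105  0.2583] yaw -53.26 tilt 0.319 rLED 0.027 rms 0.53
[ 0.7158 -0.504   0.2702] yaw -53.2 tilt 0.336 rLED 0.0252 rms 0.92
[ 0.7171 -0.5053  0.2675] yaw -52.12 tilt 0.334 rLED 0.0253 rms 1.01
[ 0.7192 -0.5084  0.2604] yaw -53.3 tilt 0.349 rLED 0.027 rms 0.2
lens ray near c [ 0.71167353 -0.49885023  0.27791307]
```

```bash
python3 - <<'E'
from h import *
print(onz('w3',162,28,.016),onz('w3',93,161,.016))
print('grip', tri(('w3',70,72),('side0',240,160),('scene0',312.4,211)))
to(rest(.084,0,.30),5.3)
E
```

```text
[ 0.61728561 -0.22002809  0.016     ] [ 0.3994167  -0.23678132  0.016     ]
grip (array([ 0.51565094, -0.191829  ,  0.17014971]), [np.float64(0.02886826340137691), np.float64(0.013015516314756474), np.float64(0.018682184425577366)])
t 2.47 pos [ 0.5698 -0.4202  0.3715] xyaw -52.86 tilt 0.18 F [-0.9 -0.9 -0.6] w 0.0853 q7 [ 0.64  0.56 -0.12  1.17  0.07  1.41 -0.39]
 shift mm [-226.8  -97.6   70.8]
 spin -58.16092694080862
```

```bash
python3 -m pendant '{"translation": [[-0.03,-0.012,0],[-0.06,-0.025,0.01],[-0.09,-0.04,0.02],[-0.12,-0.053,0.03],[-0.15,-0.065,0.04],[-0.18,-0.08,0.05],[-0.21,-0.092,0.06],[-0.227,-0.098,0.07]], "spin": [-7,-14,-21,-28,-35,-42,-49,-56]}' 2>&1 | head -2
python3 -m pendant '{"translation": [[0,0,0],[0,0,0]], "spin": [-2,-2]}' 2>&1 | head -2
python3 - <<'E'
from h import *
save('wrist','w4');to(rest(.084,0,.30),4.9)
E
```

```text
time: 3.13
position: [0.5118, -0.175, 0.3004]
time: 3.3
position: [0.5119, -0.1779, 0.3002]
t 3.35 pos [ 0.5122 -0.1791  0.3005] xyaw 5.1 tilt 0.11 F [0.8 0.1 0.2] w 0.0856 q7 [ 0.58  0.31 -0.4   1.73  0.13  1.13  0.22]
 shift mm [-1.6  1.4  0.5]
 spin 0.20207441024501804
```

View pics/w4.png

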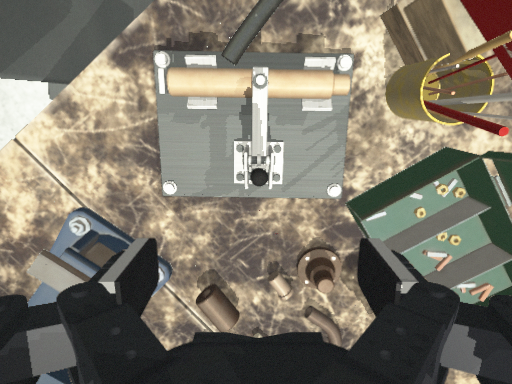

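```bash
python3 - <<'E'
from h import *
print('tip',onz('w4',259,177,.180))
bl=[onz('w4',u,v,.018) for u,v in [(163,61),(345,62),(334,191),(169,187)]]
print(np.round(bl,4),np.mean(bl,0))
e=[onz('w4',u,v,z) for u,v,z in [(168,82,.055),(349,83,.055)]]
print(e,np.linalg.norm(e[0]-e[1]),np.mean(e,0),np.arctan2(*(e[1]-e[0])[[1,0]]))
print('axis line pts',onz('w4',200,70,.05),onz('w4',200,97,.05),onz('w4',300,70,.05),onz('w4',300,97,.05))
for x in (0,.084): print(rest(x,0,.0))
E
python3 - <<'E'
import cv2
a=cv2.imread('pics/w4.png')
cv2.imwrite('pics/w4c.png',cv2.resize(a[40:210,150:360],None,fx=3.5,fy=3.5,interpolation=cv2.INTER_CUBIC))
E
```

```text
tip [ 0.51216972 -0.1725857   0.18      ]
[[ 0.3885 -0.0786  0.018 ]
 [ 0.6053 -0.0593  0.018 ]
 [ 0.617  -0.2189  0.018 ]
 [ 0.3991 -0.2339  0.018 ]] [ 0.50245809 -0.14769594  0.018     ]
[array([ 0.40452443, -0.10283099,  0.055     ]), array([ 0.60464041, -0.08514715,  0.055     ])] 0.20089579707960836 [ 0.50458242 -0.09398907  0.055     ] 0.0881390127548933
axis line pts [ 0.43836961 -0.08653072  0.05      ] [ 0.43968737 -0.11539841  0.05      ] [ 0.54935773 -0.07608219  0.05      ] [ 0.55306236 -0.10473065  0.05      ]
[ 0.503 -0.097  0.   ]
[ 0.5107171  -0.18064476  0.        ]
```

View pics/w4c.png

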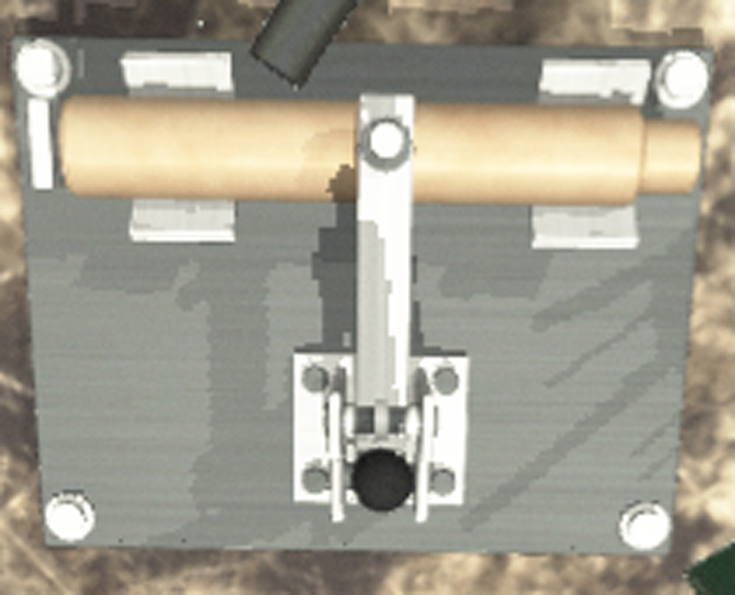

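```bash
python3 - <<'E'
from h import *
print(tri(('scene0',346,249),('w4',229,58)))
print(onz('w4',229,58,.0),onz('scene0',346,249,0.0))
O=(0.503,-0.0955)
print(rest(.084,0,.137,O,.086)); to(rest(.084,0,.137,O,.086),4.9)
E
```

```text
(array([ 0.4682936 , -0.06967818,  0.03209084]), [np.float64(0.0006284782653177989), np.float64(0.0006284782653178171)])
[ 0.46507768 -0.06565706  0.        ] [ 0.44403694 -0.07682177  0.        ]
[ 0.5102151  -0.17918956  0.137     ]
t 3.35 pos [ 0.5122 -0.1791  0.3005] xyaw 5.1 tilt 0.11 F [0.8 0.1 0.2] w 0.0856 q7 [ 0.58  0.31 -0.4   1.73  0.13  1.13  0.22]
 shift mm [ -2.2  -0.3 163.5]
 spin 0.20207441024501804
```

```bash
python3 -m pendant '{"translation": [[0,0,0.035],[0,0,0.07],[0,0,0.105],[0,0,0.14],[0,0,0.163],[0,0,0.163],[0,0,0.163]], "spin": [0,0,0,0,0,0,0]}' 0.05 2>&1 | head -5
python3 -m pendant '{"translation": [[0,0,0],[0,0,0],[0,0,0],[0,0,0],[0,0,0]], "spin": [0,0,0,0,0]}' 0.0 20 2>&1 | head -5
python3 - <<'E'
from h import *
save('side','sd5');save('scene','sc5');to()
a=cv2.imread('pics/sd5.png')[90:250,160:320]; cv2.imwrite('pics/sd5c.png',cv2.resize(a,None,fx=3.6,fy=3.6,interpolation=cv2.INTER_CUBIC))
E
```

```text
time: 3.93
position: [0.5119, -0.1793, 0.1366]
orientation: [-3.139, -0.137, 0.001]
contact_force: [0.8, 0.6, 0.7]
width: 0.583
time: 4.35
position: [0.5131, -0.1789, 0.1385]
orientation: [3.137, 0.139, 0.005]
contact_force: [-0.3, 0.0, 7.3]
width: 0.168
t 4.45 pos [ 0.5131 -0.1789  0.1385] xyaw 5.08 tilt 0.21 F [-1.1 -0.2  6.8] w 0.0146 q7 [ 0.53  0.51 -0.36  1.88  0.24  0.79  0.13]
```

View pics/sd5c.png

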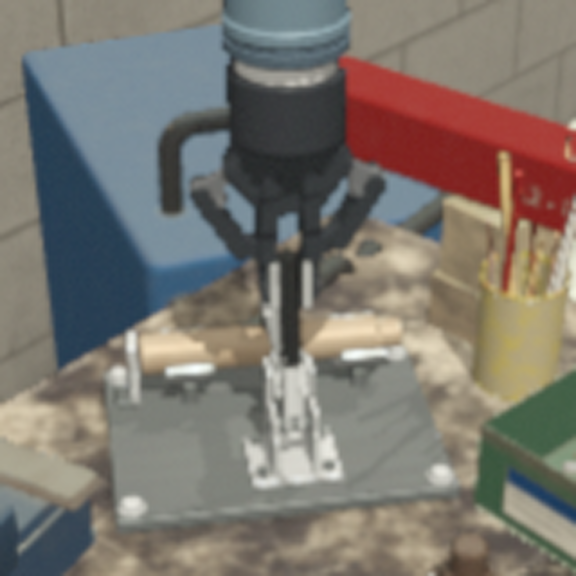

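```bash
python3 -m pendant '{"translation": [[0,0.017,-0.002],[0,0.038,-0.001],[0,0.058,0.004],[0,0.0775,0.013],[0,0.090,0.0225],[0,0.102,0.034],[0,0.108,0.042],[0,0.108,0.042]], "spin": [0,0,0,0,0,0,0,0]}' 2>&1 | head -5
python3 - <<'E'
from h import *
save('side','sd6');save('scene','sc6');to()
a=cv2.imread('pics/sd6.png')[90:250,160:320]; cv2.imwrite('pics/sd6c.png',cv2.resize(a,None,fx=3.6,fy=3.6,interpolation=cv2.INTER_CUBIC))
E
```

```text
time: 5.12
position: [0.5218, -0.2892, 0.0941]
orientation: [3.136, 0.135, 0.003]
contact_force: [-1.0, -5.8, 5.4]
width: 0.169
t 5.22 pos [ 0.5217 -0.2885  0.095 ] xyaw 4.99 tilt 0.2 F [-1.2 -6.5  3.1] w 0.0142 q7 [ 0.66  0.64 -0.32  1.77  0.27  0.77  0.29]
```

View pics/sd6c.png

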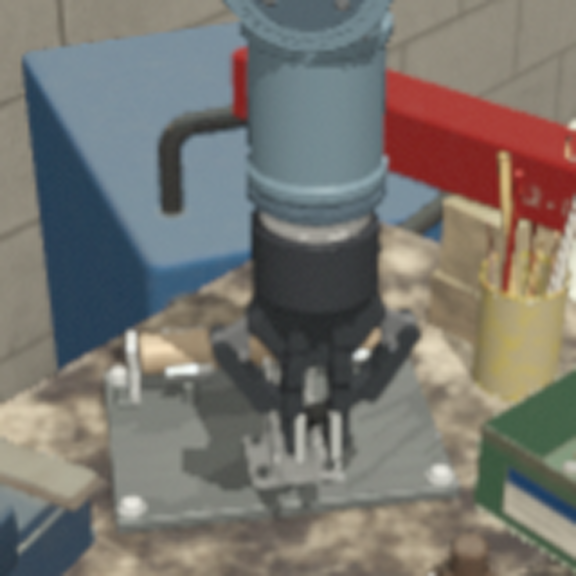

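```bash
python3 -m pendant '{"translation": [[0,0.003,0.004],[0,0.004,0.006],[0,0.004,0.006]], "spin": [0,0,0]}' 2>&1 | sed -n '1,4p'
python3 -m pendant '{"translation": [[0,0,0],[0,0,0],[0,0,0],[0,0,0]], "spin": [0,0,0,0]}' 0.06 2>&1 | sed -n '1,5p'
python3 -m pendant '{"translation": [[0,0.005,-0.03],[0,0.01,-0.07],[0,0.01,-0.11],[0,0.01,-0.15],[0,0.01,-0.19],[0,0.01,-0.205],[0,0.01,-0.205]], "spin": [-7,-14,-21,-28,-35,-42,-49]}' 0.0854 2>&1 | sed -n '1,5p'
python3 - <<'E'
from h import *
save('side','sd7');save('scene','sc7')
to(rest(0,.03,.25,(0.5035,-.0955),.086),94.9)
a=cv2.imread('pics/sd7.png')[90:250,160:320]; cv2.imwrite('pics/sd7c.png',cv2.resize(a,None,fx=3.6,fy=3.6,interpolation=cv2.INTER_CUBIC))
a=cv2.imread('pics/sc7.png')[150:320,240:410]; cv2.imwrite('pics/sc7c.png',cv2.resize(a,None,fx=3.4,fy=3.4,interpolation=cv2.INTER_CUBIC))
E
```

```text
time: 5.47
position: [0.522, -0.2923, 0.0891]
orientation: [3.135, 0.137, 0.002]
contact_force: [-0.5, -5.7, 3.5]
time: 5.8
position: [0.5217, -0.2889, 0.0884]
orientation: [-3.138, -0.141, 0.0]
contact_force: [-1.4, 1.2, -1.0]
width: 0.699
time: 6.38
position: [0.525, -0.3001, 0.2988]
orientation: [2.787, 1.435, 0.007]
contact_force: [0.2, 0.9, -0.4]
width: 1.0
t 6.48 pos [ 0.5228 -0.2996  0.2943] xyaw 54.2 tilt 0.07 F [-0.6  0.7  0.1] w 0.0856 q7 [ 0.87  0.46 -0.59  1.57  0.27  1.19  1.18]
 shift mm [ 173.8 -112.4   44.3]
 spin -40.70470017897038
```

View pics/sd7c.png

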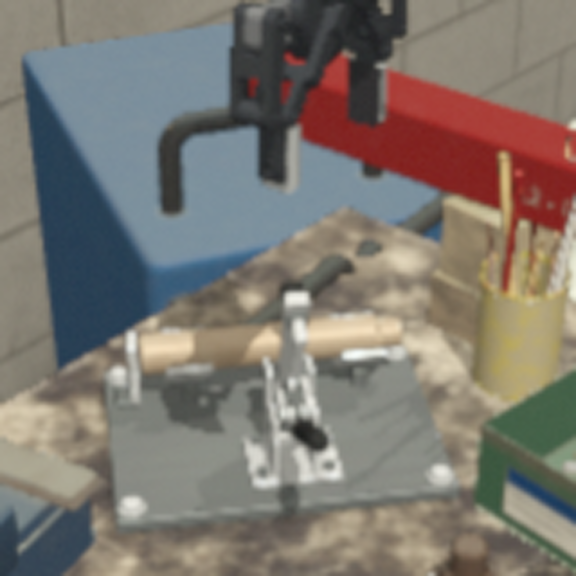

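View pics/sc7c.png

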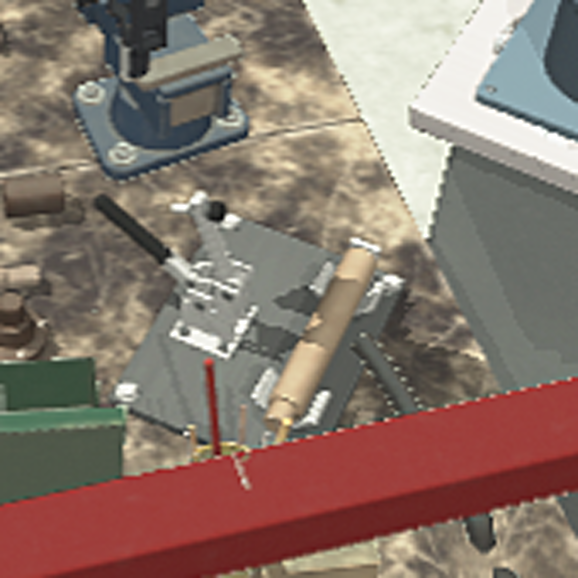

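```bash
python3 - <<'E'
from h import *
print('beam end', tri(('scene0',437,258),('side0',234,103)),tri(('scene0',443,278),('side0',227,121)))
print('beam other', tri(('scene0',0,350),('side0',511,195)))
print('red pen top',tri(('scene0',301.7,256.5),('side0',319,145)))
E
```

```text
beam end (array([0.51032613, 0.16214095, 0.19110378]), [np.float64(0.012270024147621527), np.float64(0.01227002414762141)]) (array([0.49118434, 0.19719225, 0.11182103]), [np.float64(0.008586166645338674), np.float64(0.00858616664533868)])
beam other (array([ 1.16220589, -0.44316076,  0.22596539]), [np.float64(0.09951355563591674), np.float64(0.09951355563591714)])
red pen top (array([ 0.69897031, -0.12676767,  0.19710079]), [np.float64(0.02247347733257149), np.float64(0.022473477332571535)])
```

```bash
python3 -m pendant '{"translation": [[0.025,-0.015,0],[0.055,-0.035,0],[0.085,-0.055,0],[0.115,-0.075,0.01],[0.145,-0.095,0.02],[0.174,-0.112,0.04],[0.174,-0.112,0.044],[0.174,-0.112,0.044]], "spin": [-7,-14,-21,-28,-35,-40.5,-40.5,-40.5]}' 2>&1 | sed -n '1,5p'
python3 - <<'E'
from h import *
save('wrist','w8')
to(rest(0,.03,.031,(0.5035,-.0955),.086),94.9)
E
```

```text
time: 7.15
position: [0.5322, -0.0906, 0.2474]
orientation: [-2.126, -2.307, 0.003]
contact_force: [-1.1, -0.8, 0.3]
width: 0.997
t 7.2 pos [ 0.5328 -0.0928  0.2483] xyaw 94.48 tilt 0.18 F [-0.1 -1.2 -0.3] w 0.0855 q7 [ 0.7   0.44 -0.79  1.77  0.35  1.07  1.43]
 shift mm [ -0.3   1.2 217.3]
 spin -0.41747531056302023
```

View pics/w8.png

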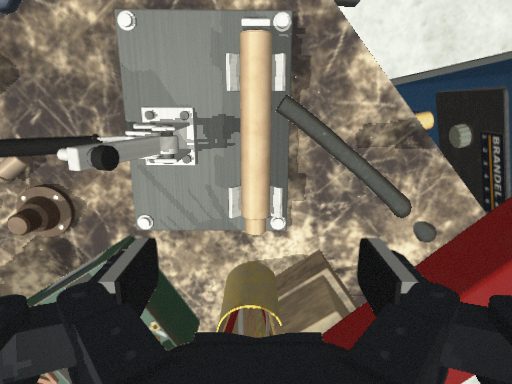

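```bash
python3 - <<'E'
from h import *
e=[onz('w8',256,28,.055),onz('w8',256.5,233,.055)];print(e,np.linalg.norm(e[0]-e[1]),np.mean(e,0))
print('mid',[onz('w8',(240+271)/2,v,.05) for v in (60,120,170)])
O=(0.5035,-.0955)
for p in [(-57,18,31),(-57,42,31),(-42,18,31),(-42,42,31),(0,30,65),(-60,-12,130),(-60,72,130)]: print(p,proj('w8',rest(p[0]/1e3,p[1]/1e3,p[2]/1e3,O,.086)).round(0))
print('pipe',tri(('w8',284,102),('scene0',346,249)), tri(('w8',402,208),('scene0',390,323)))
E
```

```text
[array([ 0.40243577, -0.10170996,  0.055     ]), array([ 0.60437677, -0.08500523,  0.055     ])] 0.20263073705741858 [ 0.50340627 -0.09335759  0.055     ]
mid [array([ 0.42923666, -0.10005192,  0.05      ]), array([ 0.48527446, -0.09559234,  0.05      ]), array([ 0.53625949, -0.09153147,  0.05      ])]
(-57, 18, 31) [307. 153.]
(-57, 42, 31) [306. 174.]
(-42, 18, 31) [293. 153.]
(-42, 42, 31) [292. 174.]
(0, 30, 65) [254. 170.]
(-60, -12, 130) [331. 133.]
(-60, 72, 130) [326. 234.]
pipe (array([ 0.46613616, -0.06896325,  0.02985579]), [np.float64(0.0018778458694294286), np.float64(0.0018778458694294314)]) (array([ 0.58762488,  0.12021743, -0.04015156]), [np.float64(0.008373008970689757), np.float64(0.008373008970689816)])
```

```bash
python3 -m pendant '{"translation": [[0.001,0.001,0.03],[0.001,0.001,0.07],[0.001,0.001,0.105],[0.001,0.001,0.14],[0.001,0.001,0.175],[0.001,0.001,0.2],[0.001,0.001,0.217],[0.001,0.001,0.217]], "spin": [-0.4,-0.4,-0.4,-0.4,-0.4,-0.4,-0.4,-0.4]}' 0.06 2>&1 | sed -n '1,5p'
python3 -m pendant '{"translation": [[0,0,0],[0,0,0],[0,0,0],[0,0,0],[0,0,0]], "spin": [0,0,0,0,0]}' 0.02 20 2>&1 | sed -n '1,5p'
python3 - <<'E'
from h import *
save('side','sd9');to()
a=cv2.imread('pics/sd9.png')[90:250,160:320]; cv2.imwrite('pics/sd9c.png',cv2.resize(a,None,fx=3.6,fy=3.6,interpolation=cv2.INTER_CUBIC))
E
```

```text
time: 7.87
position: [0.5321, -0.0941, 0.0292]
orientation: [-2.125, -2.308, 0.007]
contact_force: [-2.0, 0.5, -0.5]
width: 0.703
time: 8.28
position: [0.536, -0.0925, 0.0341]
orientation: [2.122, 2.313, 0.002]
contact_force: [-2.3, -1.1, 7.0]
width: 0.354
t 8.33 pos [ 0.536  -0.0925  0.0341] xyaw 94.96 tilt 0.15 F [-0.8 -1.3  7. ] w 0.0301 q7 [ 0.53  0.74 -0.59  1.91  0.63  0.69  1.22]
```

View pics/sd9c.png

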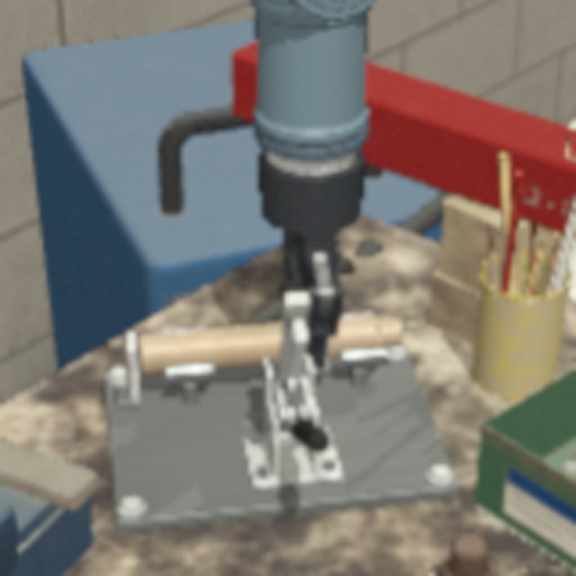

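```bash
python3 -m pendant '{"translation": [[0,0,-0.005],[0,0,-0.01],[0,0,-0.015],[0,0,-0.02],[0,0,-0.025],[0,0,-0.025]], "spin": [0,0,0,0,0,0]}' 2>&1 | sed -n '1,5p'
python3 - <<'E'
from h import *
save('side','sd10');save('wrist','w10');to()
a=cv2.imread('pics/sd10.png')[90:250,160:320]; cv2.imwrite('pics/sd10c.png',cv2.resize(a,None,fx=3.6,fy=3.6,interpolation=cv2.INTER_CUBIC))
E
```

```text
time: 8.83
position: [0.535, -0.092, 0.0584]
orientation: [2.122, 2.316, 0.001]
contact_force: [-0.6, 0.6, -7.8]
width: 0.355
t 8.93 pos [ 0.5351 -0.0921  0.0579] xyaw 95.0 tilt 0.05 F [ 0.4  0.8 -7.1] w 0.0303 q7 [ 0.56  0.7  -0.62  1.9   0.6   0.73  1.24]
```

View pics/sd10c.png

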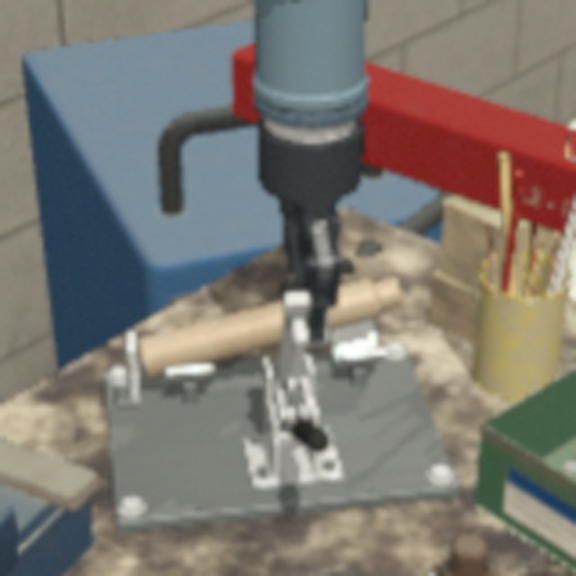

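View pics/w10.png

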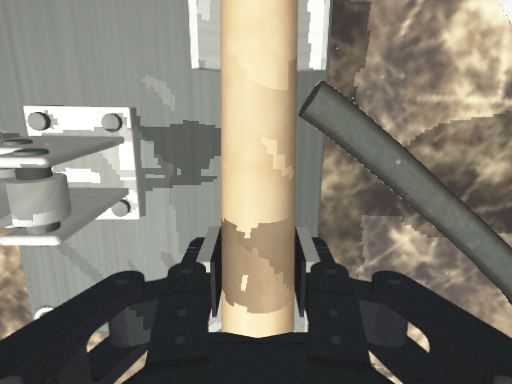

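```bash
cat >> h.py <<'E'
def onplane(n,u,v,P,nrm):
    o,r=ray(n,u,v); return o+r*((np.array(P)-o)@nrm)/(r@nrm)
E
python3 - <<'E'
from h import *
o=get_obs();P=o['position'];nr=np.array([-np.sin(.086),np.cos(.086),0])
q=[onplane('sd10',160+x/3.6,90+y/3.6,P,nr) for x,y in [(148,355),(395,290)]]
d=q[1]-q[0];print(np.round(q,4),np.linalg.norm(d),np.arcsin(d[2]/np.linalg.norm(d)))
print(q[1]-P)
E
```

```text
[[ 0.4123 -0.1026  0.0471]
 [ 0.6014 -0.0863  0.0858]] 0.19376578304545544 0.200853689543381
[0.06637009 0.00572194 0.02790144]
```

```bash
python3 -m pendant '{"translation": [[0,0,-0.005],[0,0,-0.01],[0,0,-0.016],[0,0,-0.016],[0,0,-0.016]], "spin": [0,0,0,0,0]}' 2>&1 | sed -n '1,5p'
python3 -m pendant '{"translation": [[0,0,0],[0,0,0],[0,0,0]], "spin": [0,0,0]}' 0.02 90 2>&1 | sed -n '1,5p'
python3 - <<'E'
from h import *
save('side','sd11');save('scene','sc11');to()
a=cv2.imread('pics/sd11.png')[90:250,160:320]; cv2.imwrite('pics/sd11c.png',cv2.resize(a,None,fx=3.6,fy=3.6,interpolation=cv2.INTER_CUBIC))
E
```

```text
time: 9.35
position: [0.5354, -0.092, 0.0742]
orientation: [2.122, 2.315, 0.002]
contact_force: [0.5, 0.6, -7.3]
width: 0.353
time: 9.6
position: [0.5349, -0.092, 0.0736]
orientation: [2.122, 2.316, 0.0]
contact_force: [1.2, 0.2, -7.7]
width: 0.34
t 9.7 pos [ 0.5349 -0.092   0.0736] xyaw 95.01 tilt 0.01 F [ 0.8  1.  -7.2] w 0.0284 q7 [ 0.57  0.68 -0.64  1.9   0.58  0.76  1.26]
```

View pics/sd11c.png

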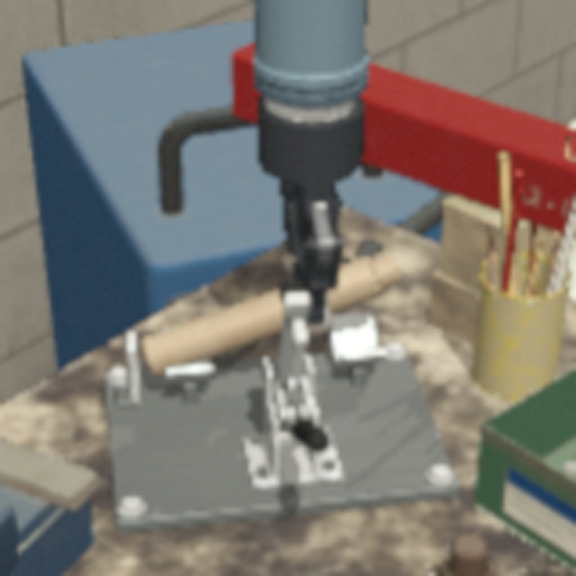

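```bash
python3 - <<'E'
from h import *
o=get_obs();P=o['position'];nr=np.array([-np.sin(.086),np.cos(.086),0])
q=[onplane('sd11',160+x/3.6,90+y/3.6,P,nr) for x,y in [(152,355),(412,258),]]
d=q[1]-q[0];print(np.round(q,4),np.linalg.norm(d),np.arcsin(d[2]/np.linalg.norm(d)))
print(q[1]-P)
a=cv2.imread('pics/sd11.png')[140:210,190:290]; cv2.imwrite('pics/sd11d.png',cv2.resize(a,None,fx=7,fy=7,interpolation=cv2.INTER_CUBIC))
E
```

```text
[[ 0.4153 -0.1023  0.0467]
 [ 0.6135 -0.0852  0.1129]] 0.20969257349766807 0.3209556922861735
[0.07862893 0.00677881 0.03929585]
```

View pics/sd11d.png

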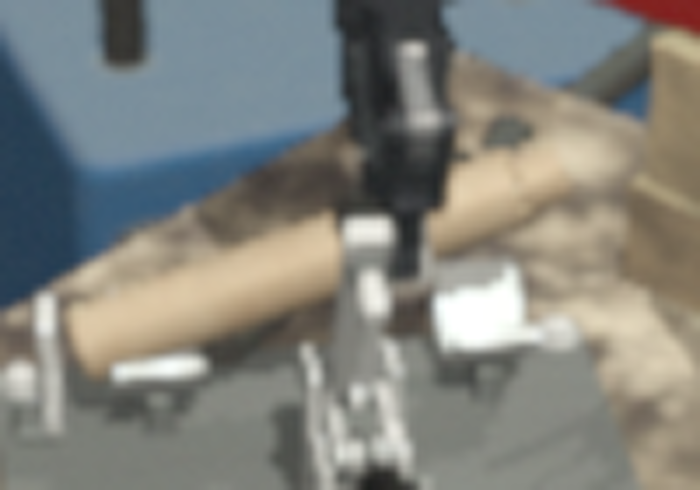

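```bash
python3 - <<'E'
from h import *
o=get_obs();P=o['position'];nr=np.array([-np.sin(.086),np.cos(.086),0])
f=lambda x,y:onplane('sd11',190+x/7,140+y/7,P,nr)
q=[f(88,340),f(572,165)]
d=q[1]-q[0];print(np.round(q,4),np.linalg.norm(d),np.arcsin(d[2]/np.linalg.norm(d)),q[1]-P)
# edges slope: lower edge and upper edge
for a,b in [((115,370),(385,255)),((70,305),(340,213)),((440,255),(525,215)),((445,180),(510,153))]:
    d=f(*b)-f(*a);print(np.arcsin(d[2]/np.linalg.norm(d)))
E
```

```text
[[ 0.4162 -0.1022  0.0467]
 [ 0.6062 -0.0859  0.1076]] 0.20012391272698218 0.3088181096949785 [0.07128008 0.00614524 0.03399125]
0.3757010454159371
0.28600047318610494
0.4217591141205493
0.3648844787651481
```

```bash
python3 -m pendant '{"translation": [[0,0,0],[0,0,0],[0,0,-0.002],[0,0,-0.004],[0,0,-0.004]], "spin": [0,0,0,0,0]}' 0.02 20 2>&1 | sed -n '1,5p'
python3 -m pendant '{"translation": [[0,0,0],[0,0,0],[0,0,0]], "spin": [0,0,0]}' 0.02 100 2>&1 | sed -n '1,5p'
python3 - <<'E'
from h import *
save('side','sd12');to()
a=cv2.imread('pics/sd12.png')[140:210,190:290]; cv2.imwrite('pics/sd12d.png',cv2.resize(a,None,fx=7,fy=7,interpolation=cv2.INTER_CUBIC))
E
```

```text
time: 10.12
position: [0.5347, -0.0923, 0.0778]
orientation: [2.122, 2.316, -0.0]
contact_force: [0.6, 0.9, -8.8]
width: 0.329
time: 10.37
position: [0.5346, -0.0922, 0.0775]
orientation: [-2.122, -2.316, 0.0]
contact_force: [-0.9, 0.1, -8.1]
width: 0.326
t 10.42 pos [ 0.5346 -0.0921  0.0775] xyaw 95.0 tilt 0.01 F [ 0.3 -0.2 -8.9] w 0.028 q7 [ 0.57  0.67 -0.64  1.9   0.57  0.76  1.26]
```

View pics/sd12d.png

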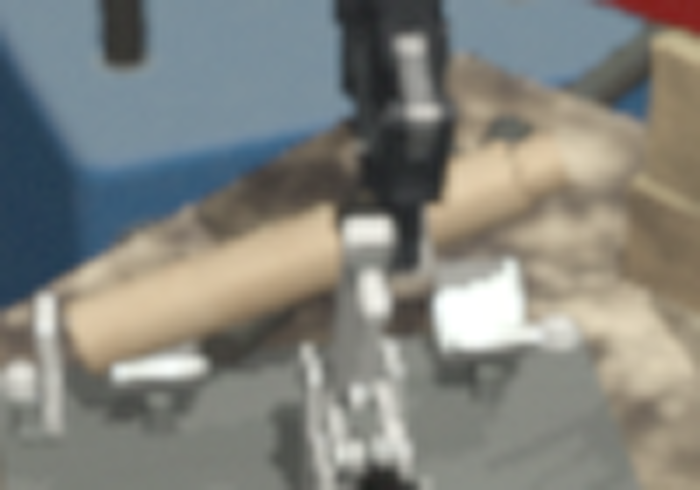

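```bash
python3 -m pendant '{"translation": [[0,0,0],[0,0,0],[0,0,0]], "spin": [0,0,0]}' 0.0295 20 2>&1 | sed -n '1,5p'
python3 -m pendant '{"translation": [[0,0,0],[0,0,0]], "spin": [0,0]}' 0.02 20 2>&1 | sed -n '1,5p'
python3 - <<'E'
from h import *
save('side','sd13');to()
a=cv2.imread('pics/sd13.png')[140:210,190:290]; cv2.imwrite('pics/sd13d.png',cv2.resize(a,None,fx=7,fy=7,interpolation=cv2.INTER_CUBIC))
E
```

```text
time: 10.67
position: [0.5347, -0.092, 0.0776]
orientation: [-2.122, -2.316, 0.0]
contact_force: [-0.2, 0.4, -8.9]
width: 0.346
time: 10.83
position: [0.5347, -0.0921, 0.0776]
orientation: [2.122, 2.316, -0.0]
contact_force: [-0.7, 0.4, -9.9]
width: 0.349
t 10.88 pos [ 0.5347 -0.092   0.0776] xyaw 95.01 tilt 0.0 F [-0.3  0.4 -9.4] w 0.0294 q7 [ 0.57  0.67 -0.64  1.9   0.57  0.76  1.26]
```

View pics/sd13d.png

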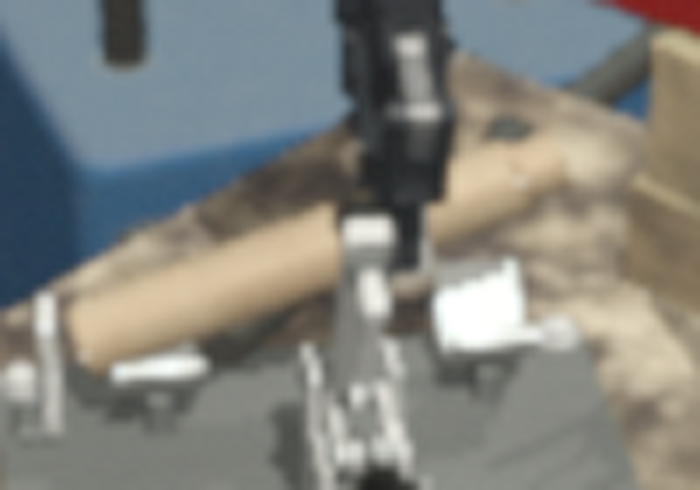

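```bash
python3 -m pendant '{"translation": [[0,0,0],[0,0,-0.01],[0,0,-0.03],[0,0,-0.06],[0,0,-0.06]], "spin": [0,0,0,0,0]}' 0.02 100 2>&1 | sed -n '1,5p'
python3 - <<'E'
from h import *
save('side','sd14');save('scene','sc14');to()
a=cv2.imread('pics/sd14.png')[100:200,190:290]; cv2.imwrite('pics/sd14d.png',cv2.resize(a,None,fx=6,fy=6,interpolation=cv2.INTER_CUBIC))
a=cv2.imread('pics/sc14.png')[180:300,280:400]; cv2.imwrite('pics/sc14d.png',cv2.resize(a,None,fx=5,fy=5,interpolation=cv2.INTER_CUBIC))
E
```

```text
time: 11.3
position: [0.5383, -0.0917, 0.1429]
orientation: [2.117, 2.312, 0.008]
contact_force: [2.4, 0.4, -8.6]
width: 0.332
t 11.4 pos [ 0.5357 -0.0922  0.1388] xyaw 95.0 tilt 0.17 F [-0.2  0.4 -8.1] w 0.0281 q7 [ 0.62  0.59 -0.71  1.87  0.49  0.87  1.33]
```

View pics/sd14d.png

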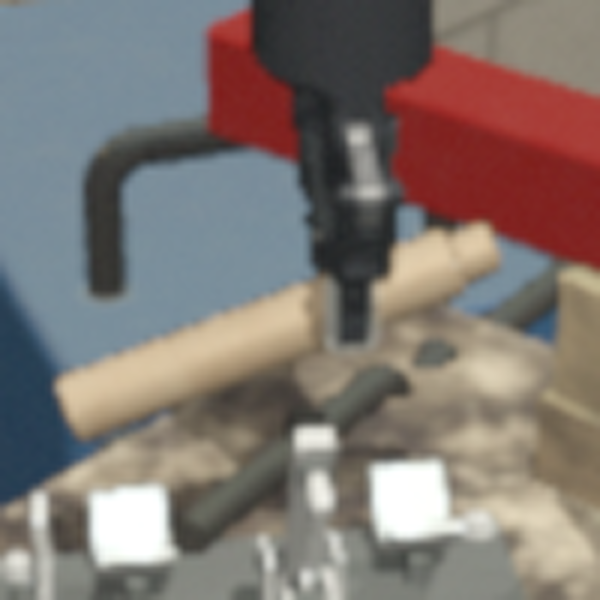

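View pics/sc14d.png

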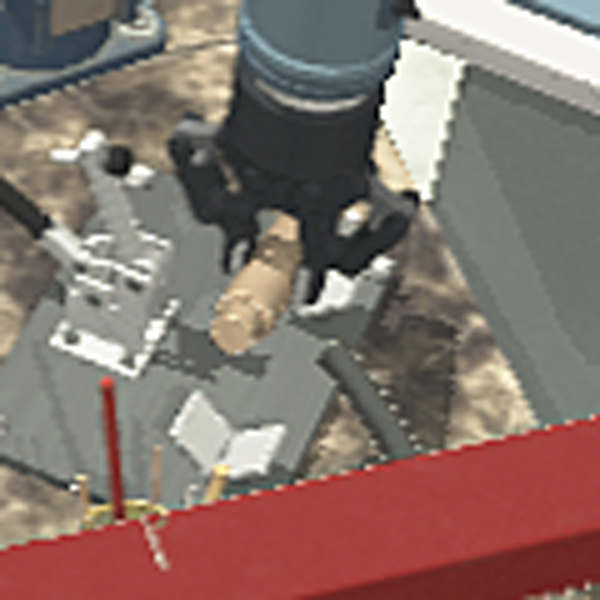

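```bash
python3 - <<'E'
from h import *
o=get_obs();P=o['position'];nr=np.array([-np.sin(.086),np.cos(.086),0])
f=lambda x,y:onplane('sd14',190+x/6,100+y/6,P,nr)
q=[f(72,405),f(485,247)]
d=q[1]-q[0];print(np.round(q,4),np.linalg.norm(d),np.arcsin(d[2]/np.linalg.norm(d)),q[1]-P)
for a,b in [((60,380),(320,283)),((85,437),(330,345)),]:
    d=f(*b)-f(*a);print('edge',np.arcsin(d[2]/np.linalg.norm(d)))
print('end tri',tri(('side0',190+485/6,100+247/6),('scene0',280+233/5,180+335/5)))
G=P+np.array([0,0,.0187]);print('grip pt on axis',G, [np.linalg.norm(x-G) for x in q])
E
```

```text
[[ 0.4186 -0.1023  0.1139]
 [ 0.601  -0.0866  0.1765]] 0.19349987097271015 0.3292729208100263 [0.06531727 0.00563117 0.03771442]
edge 0.31867600154505116
edge 0.3219889641172261
end tri (array([ 0.60068506, -0.08571625,  0.17639566]), [np.float64(0.000539220821367563), np.float64(0.0005392208213675076)])
grip pt on axis [ 0.53568328 -0.0922467   0.15748712] [np.float64(0.12535492169103976), np.float64(0.06826128923536787)]
```

```bash
python3 -m pendant '{"translation": [[0,0,-0.03],[0,0,-0.06],[0,0,-0.09],[0,0,-0.12],[0,0,-0.15],[0,0,-0.15],[0,0,-0.15],[0,0,-0.15]], "spin": [0,0,5,12,19,26,33,33]}' 2>&1 | sed -n '1,5p'
python3 - <<'E'
from h import *
to((0.59,-.34,.26),36.5)
E
```

```text
time: 12.07
position: [0.5337, -0.0921, 0.2865]
orientation: [-2.695, -1.612, 0.003]
contact_force: [-1.2, 0.2, -10.0]
width: 0.331
t 12.07 pos [ 0.5337 -0.0921  0.2865] xyaw 61.77 tilt 0.13 F [ -1.2   0.2 -10. ] w 0.0283 q7 [ 0.63  0.37 -0.69  1.73  0.26  1.13  0.94]
 shift mm [-191.8  166.9   26.4]
 spin 25.26982163143842
```

```bash
python3 -m pendant '{"translation": [[-0.025,0.022,0],[-0.05,0.044,0],[-0.075,0.066,0.005],[-0.1,0.088,0.01],[-0.125,0.11,0.015],[-0.15,0.132,0.02],[-0.175,0.152,0.026],[-0.192,0.167,0.026]], "spin": [4,8,12,16,20,24,25,25]}' 2>&1 | sed -n '1,5p'
python3 -m pendant '{"translation": [[0,0,0],[0,0,0]], "spin": [0,0]}' 2>&1 | sed -n '1,2p'
python3 - <<'E'
from h import *
to((0.612,-.369,.198),36.5)
for n,m in [('side','sd15'),('scene','sc15'),('wrist','w15')]: save(n,m)
a=cv2.imread('pics/sd15.png')[120:300,250:450]; cv2.imwrite('pics/sd15d.png',cv2.resize(a,None,fx=3.3,fy=3.3,interpolation=cv2.INTER_CUBIC))
E
```

```text
time: 12.73
position: [0.5897, -0.3437, 0.2572]
orientation: [-2.977, -0.997, 0.01]
contact_force: [-0.9, -1.2, -9.9]
width: 0.331
time: 12.9
position: [0.5904, -0.3417, 0.2584]
t 12.9 pos [ 0.5904 -0.3417  0.2584] xyaw 37.03 tilt 0.27 F [-0.5  1.1 -9.5] w 0.028 q7 [ 0.76  0.62 -0.48  1.39  0.29  1.21  0.9 ]
 shift mm [ 1.  35.1 60.3]
 spin 0.5317175104575114
```

View pics/sd15d.png

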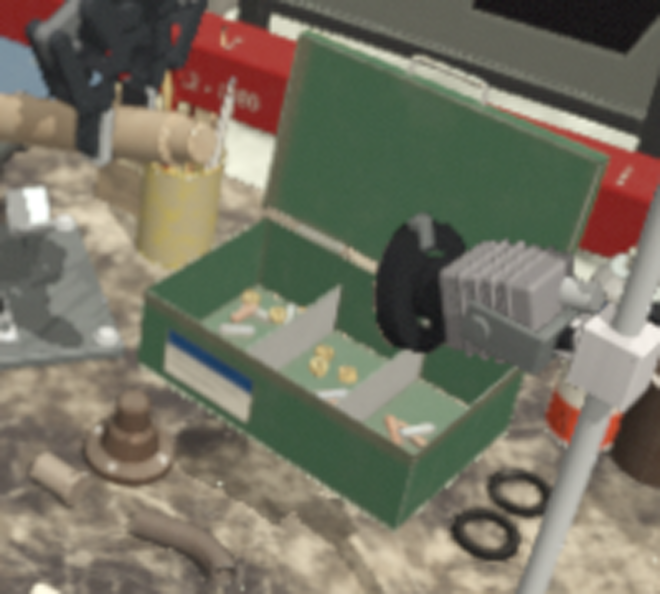

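View pics/w15.png

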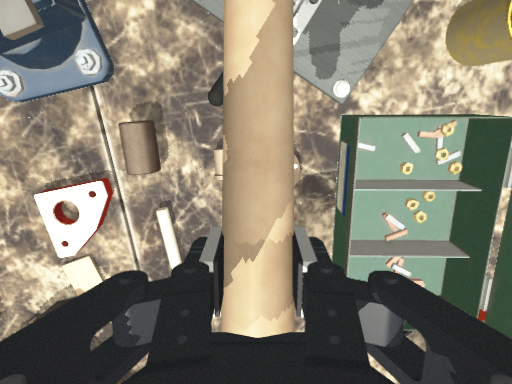

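```bash
python3 - <<'E'
from h import *
E=np.array([0.5904+.0652*np.cos(-.924),-.3417+.0652*np.sin(-.924),.2584+.0376]);print(E,proj('sd15',E),proj('sc15',E))
print(tri(('sd15',250+200/3.3,120+138/3.3)) if 0 else '')
a=cv2.imread('pics/sc15.png')[100:280,90:270]; cv2.imwrite('pics/sc15d.png',cv2.resize(a,None,fx=3.3,fy=3.3,interpolation=cv2.INTER_CUBIC))
to()
E
```

```text
[ 0.62969167 -0.39373081  0.296     ] [311.21994977 161.0707561 ] [219.97923489 176.02091299]

t 13.05 pos [ 0.5919 -0.338   0.2604] xyaw 37.22 tilt 0.15 F [ 0.7  0.8 -9.3] w 0.028 q7 [ 0.76  0.62 -0.49  1.39  0.29  1.21  0.9 ]
```

View pics/sc15d.png

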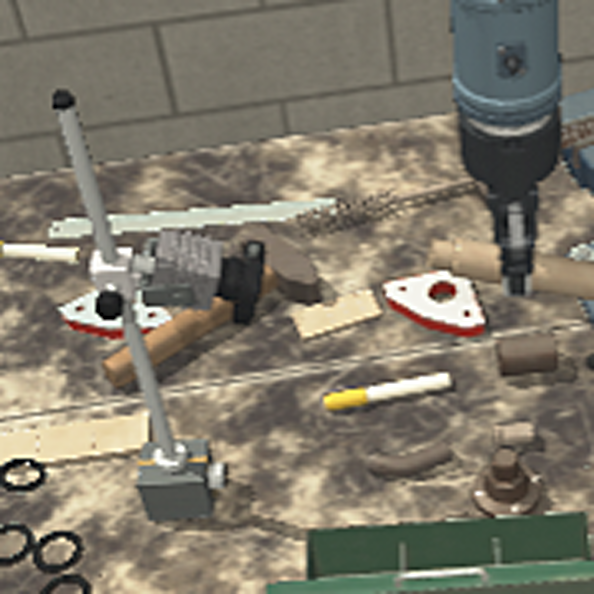

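View pics/sd15.png

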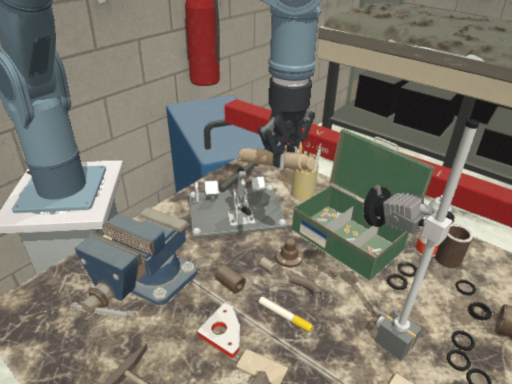

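```bash
python3 - <<'E'
from h import *
to((0.612,-.369,.198),36.5)
E
python3 -m pendant '{"translation": [[0,0.005,0.012],[0,0.012,0.025],[0,0.02,0.038],[0,0.028,0.05],[0,0.035,0.061],[0,0.036,0.062],[0,0.036,0.062]], "spin": [0.5,0.5,0.5,0.5,0.5,0.5,0.5]}' 2>&1 | sed -n '1,5p'
python3 - <<'E'
from h import *
to((0.612,-.369,.198),36.5)
for n,m in [('side','sd16'),('scene','sc16'),('wrist','w16')]: save(n,m)
a=cv2.imread('pics/sd16.png')[130:260,270:430]; cv2.imwrite('pics/sd16d.png',cv2.resize(a,None,fx=4.5,fy=4.5,interpolation=cv2.INTER_CUBIC))
a=cv2.imread('pics/sc16.png')[140:240,105:265]; cv2.imwrite('pics/sc16d.png',cv2.resize(a,None,fx=4.8,fy=4.8,interpolation=cv2.INTER_CUBIC))
E
```

```text
t 13.05 pos [ 0.5919 -0.338   0.2604] xyaw 37.22 tilt 0.15 F [ 0.7  0.8 -9.3] w 0.028 q7 [ 0.76  0.62 -0.49  1.39  0.29  1.21  0.9 ]
 shift mm [-2.7 37.  62.3]
 spin 0.7233515326945223
time: 13.63
position: [0.6132, -0.3691, 0.1977]
orientation: [-2.982, -0.982, 0.003]
contact_force: [-0.6, 0.4, -7.9]
width: 0.329
t 13.63 pos [ 0.6132 -0.3691  0.1977] xyaw 36.47 tilt 0.15 F [-0.6  0.4 -7.9] w 0.0281 q7 [ 0.75  0.73 -0.46  1.34  0.33  1.15  0.9 ]
 shift mm [-0.9 -0.8 -0.3]
 spin -0.02885313430655856
```

View pics/sd16d.png

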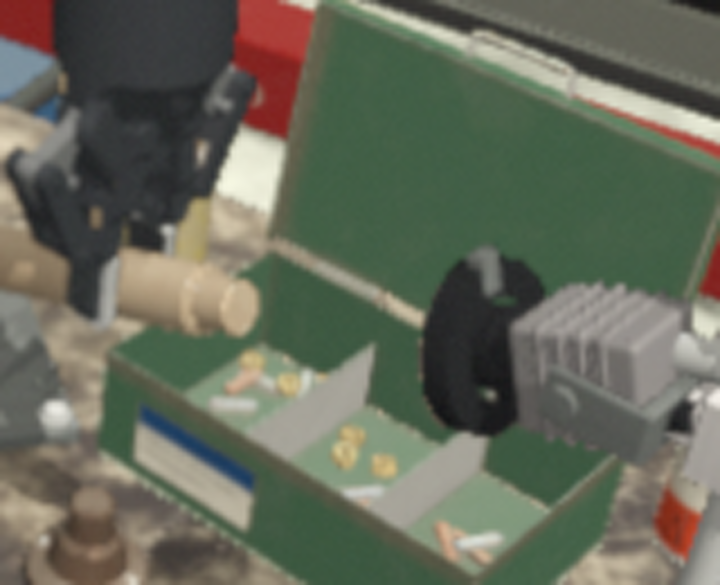

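View pics/sc16d.png

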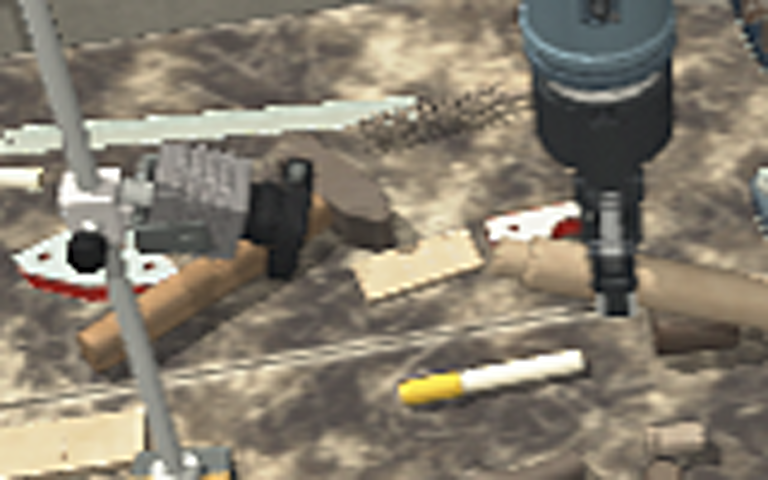

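View pics/w16.png

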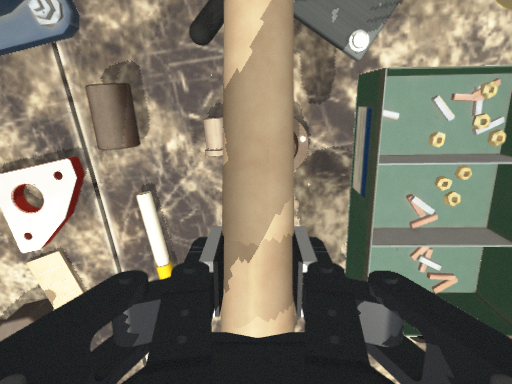

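```bash
python3 - <<'E'
from h import *
S=lambda x,y:('sd16',270+x/4.5,130+y/4.5); C=lambda x,y:('sc16',105+x/4.8,140+y/4.8)
e,r=tri(S(240,307),C(503,257));print('end',e,r)
c,r=tri(S(462,338),C(304,220));print('ring',c,r)
d=c-e;print(np.linalg.norm(d),np.degrees(np.arctan2(d[1],d[0])),np.arcsin(d[2]/np.linalg.norm(d)))
P=get_obs()['position'];print('pred end',P+[.0652*np.cos(np.radians(-53.5)),.0652*np.sin(np.radians(-53.5)),.0376])
# project estimated ring front centre + axis
for c in [(.717,-.505,.270),(.7138,-.502,.277),(.7158,-.504,.2702),(.7207,-.5105,.2583)]:
    print(c,[(np.array(proj('sd16',c))-[270,130])*4.5,(np.array(proj('sc16',c))-[105,140])*4.8])
# shaft direction from images: silhouette planes: axis plane normals
n1=np.cross(ray(*S(0,258))[1],ray(*S(240,307))[1]);n2=np.cross(ray(*C(765,302))[1],ray(*C(503,257))[1])
v=np.cross(n1,n2);v/=np.linalg.norm(v);v*=np.sign(v[0]);print('shaft dir',np.degrees(np.arctan2(v[1],v[0])),np.arcsin(v[2]))
E
python3 - <<'E'
import cv2
a=cv2.imread('pics/sd16.png')[140:240,220:420]; cv2.imwrite('pics/sd16e.png',cv2.resize(a,None,fx=4,fy=4,interpolation=cv2.INTER_CUBIC))
a=cv2.imread('pics/sc16.png')[140:240,140:340]; cv2.imwrite('pics/sc16e.png',cv2.resize(a,None,fx=4,fy=4,interpolation=cv2.INTER_CUBIC))
E
```

```text
end [ 0.6506859  -0.42059471  0.2317086 ] [np.float64(0.002862558947071682), np.float64(0.0028625589470715205)]
ring [ 0.71319347 -0.50320609  0.27172537] [np.float64(0.00028101495087014397), np.float64(0.0002810149508699443)]
0.11105484525167005 -52.88717272450998 0.3686252208100848
pred end [ 0.65316003 -0.42085519  0.23799877]
(0.717, -0.505, 0.27) [array([471.80146648, 343.76634802]), array([296.94829666, 225.34534534])]
(0.7138, -0.502, 0.277) [array([464.34575916, 324.3026334 ]), array([303.09129814, 214.86654422])]
(0.7158, -0.504, 0.2702) [array([467.92423129, 341.89199088]), array([299.72106585, 224.46829852])]
(0.7207, -0.5105, 0.2583) [array([480.39219752, 377.06299461]), array([288.06664265, 240.55419187])]
shaft dir -53.11035804082535 0.3239700719540167
```

View pics/sd16e.png

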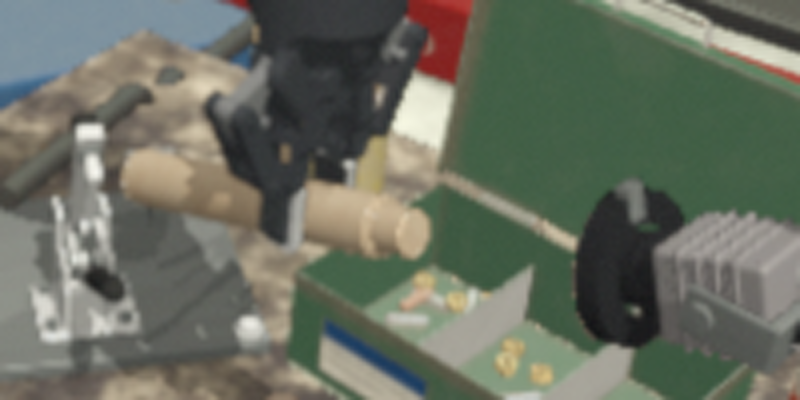

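View pics/sc16e.png

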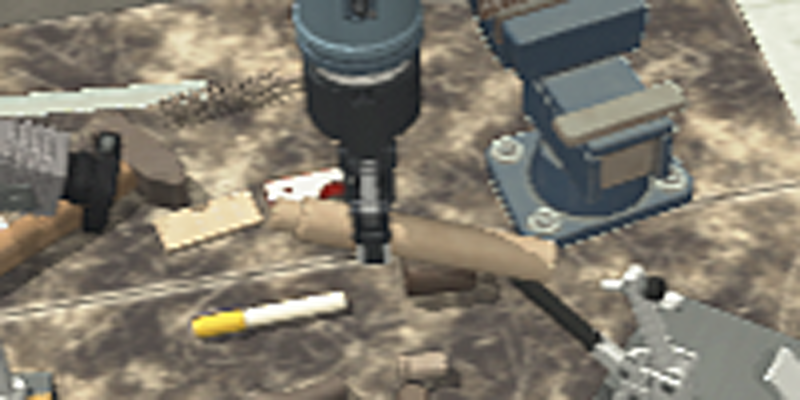

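```bash
python3 - <<'E'
import cv2
a=cv2.imread('pics/sd16.png')[175:240,355:405]; cv2.imwrite('pics/sd16f.png',cv2.resize(a,None,fx=9,fy=9,interpolation=cv2.INTER_CUBIC))
a=cv2.imread('pics/sc16.png')[160:205,145:185]; cv2.imwrite('pics/sc16f.png',cv2.resize(a,None,fx=12,fy=12,interpolation=cv2.INTER_CUBIC))
E
```

```text
(no output)
```

View pics/sd16f.png

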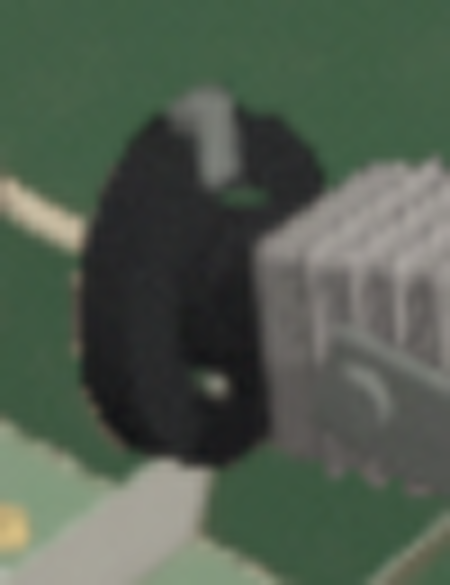

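View pics/sc16f.png

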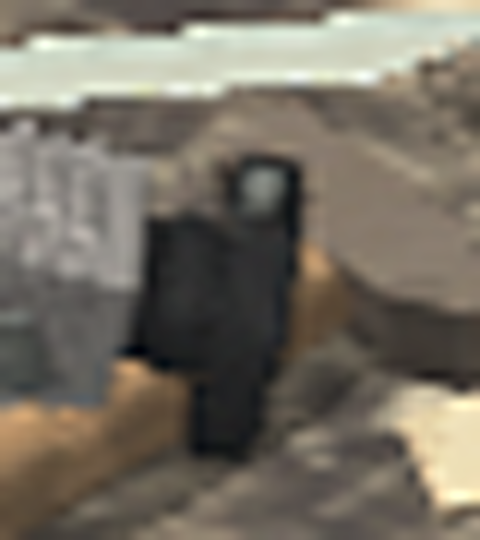

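```bash
python3 - <<'E'
from h import *
F=lambda x,y:('sc16',145+x/12,160+y/12)
for a,b in [((298,165),(250,455)),((238,160),(190,440)),((270,158),(220,458))]:
    n=np.cross(ray(*F(*a))[1],ray(*F(*b))[1]);n/=np.linalg.norm(n);n*=np.sign(n[0]);print(n,np.degrees(np.arctan2(n[1],n[0])),np.arcsin(n[2]))
m,r=tri(('sd16',377.8,206.6),('sc16',165.3,185.4));print('mid',m,r)
e,r=tri(('sd16',323.25,198.25),('sc16',210.5,193.8));print('end',e,r)
d=m-e;print(np.linalg.norm(d),np.degrees(np.arctan2(d[1],d[0])),np.arcsin(d[2]/np.linalg.norm(d)))
print('end->column yaw',np.degrees(np.arctan2(-.5925-e[1],.777-e[0])),np.hypot(-.5925-e[1],.777-e[0]))
E
```

```text
[ 0.53634462 -0.80446831  0.25527473] -56.30833405982059 0.25813183374872417
[ 0.53762327 -0.79998256  0.26643785] -56.097173102032095 0.26969539377653196
[ 0.53806417 -0.80195542  0.25952737] -56.14074935709281 0.2625327685240497
mid [ 0.71848611 -0.50986498  0.27373356] [np.float64(0.0012166789668775551), np.float64(0.0012166789668773572)]
end [ 0.65046122 -0.41907738  0.23091393] [np.float64(0.0034447377611240637), np.float64(0.003444737761123878)]
0.12125714023939572 -53.156688546802805 0.36091539562979785
end->column yaw -53.88343163195181 0.21467991670202288
```

```bash
python3 - <<'E'
from h import *
n=np.array([np.cos(.33)*np.cos(np.radians(-53.2)),np.cos(.33)*np.sin(np.radians(-53.2)),np.sin(.33)])
o,r=ray('w3',452+127/5,36+305/5)
for c in [(.7158,-.504,.2702),(.7207,-.5105,.2583),(.7192,-.5084,.2604),(.7151,-.5053,.2718)]:
    c=np.array(c); u,v=(np.array(proj('w3',c))-[452,36])*5
    A=np.c_[n,-r]; s=np.linalg.lstsq(A,o-c,rcond=None)[0]; print(u,v,'glass offset along n',s[0], np.linalg.norm(c+s[0]*n-(o+s[1]*r)))
E
```

```text
139.8622183616061 303.7730874825621 glass offset along n -0.0015002078784464327 0.000151797241117056
143.56253387171904 304.2921913877879 glass offset along n -0.0020460459411682647 8.221547460346949e-05
134.95790123036556 303.8000961813202 glass offset along n -0.0009556896549366733 0.0001592811762752928
150.14738940893892 313.6490763055017 glass offset along n -0.002920563871645454 0.0011780137017672982
```

```bash
python3 -m pendant '{"translation": [[0,0.001,-0.0015],[0,0.002,-0.003],[0,0.002,-0.003],[0,0.002,-0.003],[0,0.002,-0.003],[0,0.002,-0.003]], "spin": [0,0,0,0,0,0]}' 2>&1 | sed -n '1,5p'
python3 - <<'E'
from h import *
to()
for n,m in [('side','sd17'),('scene','sc17')]: save(n,m)
a=cv2.imread('pics/sd17.png')[165:220,245:395]; cv2.imwrite('pics/sd17e.png',cv2.resize(a,None,fx=5.3,fy=5.3,interpolation=cv2.INTER_CUBIC))
a=cv2.imread('pics/sc17.png')[155:225,150:285]; cv2.imwrite('pics/sc17e.png',cv2.resize(a,None,fx=5.9,fy=5.9,interpolation=cv2.INTER_CUBIC))
E
```

```text
time: 14.28
position: [0.6149, -0.3703, 0.2026]
orientation: [-2.983, -0.984, 0.0]
contact_force: [-0.1, 0.9, -10.2]
width: 0.331
t 14.28 pos [ 0.6149 -0.3703  0.2026] xyaw 36.51 tilt 0.01 F [ -0.1   0.9 -10.2] w 0.0282 q7 [ 0.75  0.73 -0.46  1.34  0.33  1.15  0.9 ]
```

View pics/sd17e.png

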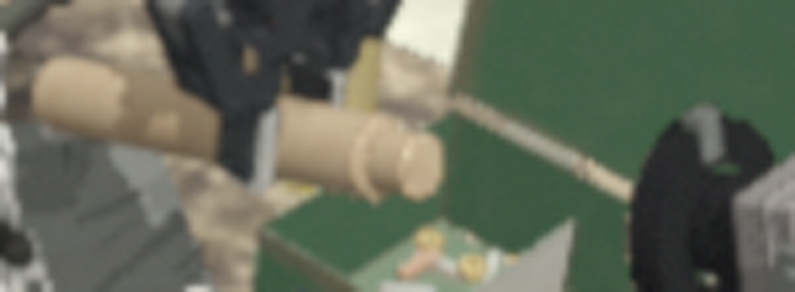

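View pics/sc17e.png

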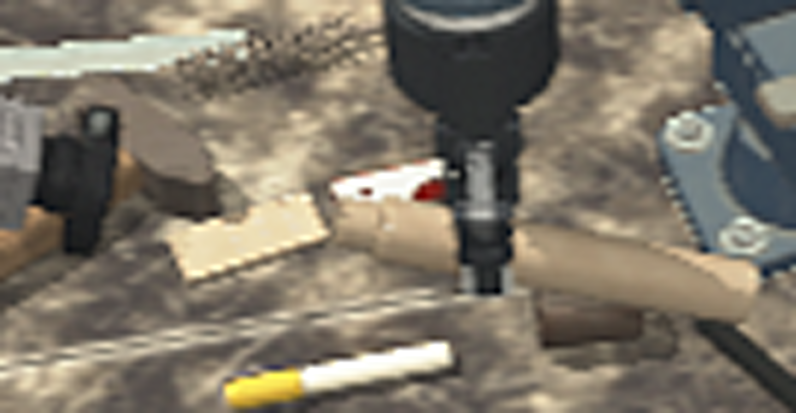

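```bash
python3 - <<'E'
from h import *
e,r=tri(('sd17',245+425/5.3,165+167/5.3),('sc17',150+339/5.9,155+219/5.9));print('end',e,r)
m=np.array([.7185,-.5099,.2737]);d=m-e;print(np.linalg.norm(d),np.degrees(np.arctan2(d[1],d[0])),np.arcsin(d[2]/np.linalg.norm(d)))
t,r=tri(('sd17',245+45/5.3,165+88/5.3),('sc17',150+748/5.9,155+285/5.9));print('tail',t,r)
v=e-t;print(np.linalg.norm(v),np.degrees(np.arctan2(v[1],v[0])),np.arcsin(v[2]/np.linalg.norm(v)))
to()
E
```

```text
end [ 0.65334919 -0.42480102  0.2379379 ] [np.float64(0.0019019490028638166), np.float64(0.0019019490028639576)]
0.112984034211158 -52.56274134547187 0.32206226068525245
tail [ 0.53674117 -0.27324452  0.1761686 ] [np.float64(0.00013631462299172056), np.float64(0.00013631462299171254)]
0.2009533522835159 -52.42520956081796 0.31243984884591147
t 14.38 pos [ 0.6149 -0.3703  0.2026] xyaw 36.51 tilt 0.01 F [ 0.1 -0.  -8.3] w 0.028 q7 [ 0.75  0.73 -0.46  1.34  0.33  1.15  0.9 ]
```

```bash
python3 -m pendant '{"translation": [[0,-0.001,0],[0,-0.002,0.001],[0,-0.003,0.001],[0,-0.003,0.001],[0,-0.003,0.001],[0,-0.003,0.001],[0,-0.003,0.001],[0,-0.003,0.001]], "spin": [0,0,0,0,0,0,0,0]}' 2>&1 | sed -n '1,5p'
python3 -m pendant '{"translation": [[0,0,0],[0,0,0],[0,0,0],[0,0,0],[0,0,0],[0,0,0],[0,0,0],[0,0,0]], "spin": [0,0,0,0,0,0,0,0]}' 2>&1 | sed -n '1,5p'
python3 - <<'E'
from h import *
to();print(abs(get_obs()['qd']).max())
for n,m in [('side','sd18'),('scene','sc18')]: save(n,m)
E
```

```text
time: 15.05
position: [0.6132, -0.368, 0.2016]
orientation: [2.983, 0.984, -0.0]
contact_force: [-0.8, -0.3, -8.8]
width: 0.331
time: 15.72
position: [0.6132, -0.3679, 0.2016]
orientation: [-2.983, -0.984, 0.0]
contact_force: [-0.5, 1.0, -9.1]
width: 0.328
t 15.72 pos [ 0.6132 -0.3679  0.2016] xyaw 36.51 tilt 0.0 F [-0.5  1.  -9.1] w 0.028 q7 [ 0.75  0.72 -0.46  1.34  0.33  1.15  0.9 ]
0.0020185005912916405
```

View pics/sd18.png

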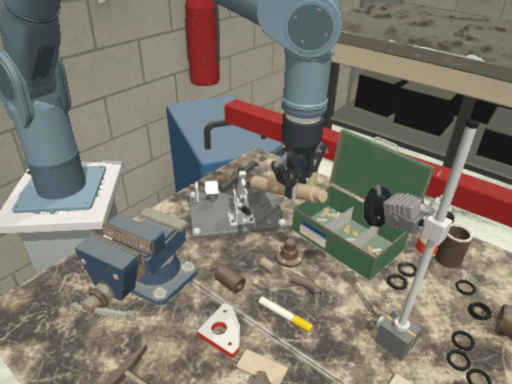

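View pics/sc18.png

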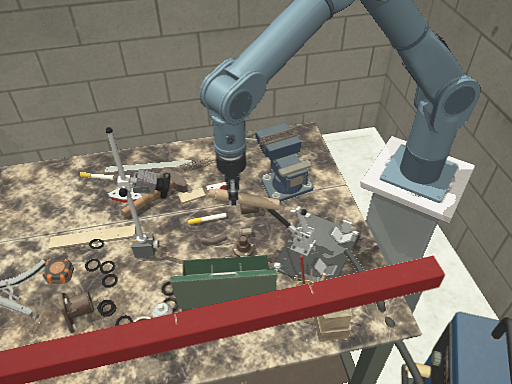

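The side view shows the shaft's end at about (318,195), pointing at the ring light at (377,206). The clamp is open and the bystanders have not moved. The arm is still, so I'm handing the job in.

```bash
python3 -c "
from plant import sign_off
print(sign_off())"
```

```text
the job is handed in; nothing more can be done
None
```

I opened the clamp fully, lifted the shaft from its rests, and handed in with its stepped end held still in front of the camera lens at 15.7 s.

- **Clamp:** I pinched the handle and swung it back along its arc until it stayed open. The pictures show the arm upright and clear of the shaft.
- **Tilting the shaft:** the moves cannot tilt the tool. I held the shaft loosely 30 mm off its middle and lifted while its tail stayed in the rest, so the stepped end rose to match the camera's slant. I then tightened the grip.
- **Last measurements, taken about 4 mm closer to the lens than the final pose:**

| | Tilt | Heading |
|---|---|---|
| Shaft | 0.31–0.32 rad | about -52.5° to -53.5° |
| Line from end face to lens ring | 0.32 rad | -52.6° |
| Lens axis | about 0.33 rad | about -53° |

- **Distance:** I then backed the end face off to about 11 cm from the lens. I did not re-measure this after the move.
- **At hand-in:** the grip was firm, the joints were still, and the bystanders looked unmoved in both pictures.

**Disagreements:**
- Estimates of the lens axis differed: 0.30 to 0.37 rad in slant and about 4° in heading.
- The wrist camera and the two fixed cameras disagreed by up to about 9 mm on the end's height. I trusted the fixed cameras, where the shaft's axis passed within about 2 mm of the ring's centre.
- The column distance came out near 211 mm, against the stated 220 mm.

My first move was typed in millimetres instead of metres. The robot's per-row limit kept it in free air and nothing was touched.

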